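# Restock the paste caddy and hang it up

## Task

The paste jars standing on the table and in the grey caddy look the same, and only their weight, felt by lifting each one, tells the full from the empty: sort them so that just the full ones stand upright side by side in the cells of the caddy, one to a cell, and the empty ones stand upright on the table. Then raise the caddy's swing bail upright and hang the caddy by it on the two hooks of the stand, so that it hangs level and still with the wooden grip between the hooks, clear of the table. Leave the brush, the thread and the tape roll where they lie.

Things in the scene. Friction and masses are not known exactly. Their poses are not given: they have to be found in the camera images.
- jar_1: white plastic paste jar with black screw cap and paper label, one of up to six exactly alike (may be absent); 64 mm diameter, 68 mm tall, cap 62 mm wide over the top 14 mm; one rigid piece. With paste it weighs about 210 g (2.1 N), empty about 60 g (0.6 N): nothing else tells them apart. Starts upright on the table or in an end cell of the caddy; origin at the centre of its underside, z up
- jar_2: white plastic paste jar with black screw cap and paper label, one of up to six exactly alike (may be absent); 64 mm diameter, 68 mm tall, cap 62 mm wide over the top 14 mm; one rigid piece. With paste it weighs about 210 g (2.1 N), empty about 60 g (0.6 N): nothing else tells them apart. Starts upright on the table or in an end cell of the caddy; origin at the centre of its underside, z up
- jar_3: white plastic paste jar with black screw cap and paper label, one of up to six exactly alike (may be absent); 64 mm diameter, 68 mm tall, cap 62 mm wide over the top 14 mm; one rigid piece. With paste it weighs about 210 g (2.1 N), empty about 60 g (0.6 N): nothing else tells them apart. Starts upright on the table or in an end cell of the caddy; origin at the centre of its underside, z up
- jar_4: white plastic paste jar with black screw cap and paper label, one of up to six exactly alike (may be absent); 64 mm diameter, 68 mm tall, cap 62 mm wide over the top 14 mm; one rigid piece. With paste it weighs about 210 g (2.1 N), empty about 60 g (0.6 N): nothing else tells them apart. Starts upright on the table or in an end cell of the caddy; origin at the centre of its underside, z up
- jar_5: white plastic paste jar with black screw cap and paper label, one of up to six exactly alike (may be absent); 64 mm diameter, 68 mm tall, cap 62 mm wide over the top 14 mm; one rigid piece. With paste it weighs about 210 g (2.1 N), empty about 60 g (0.6 N): nothing else tells them apart. Starts upright on the table or in an end cell of the caddy; origin at the centre of its underside, z up
- jar_6: white plastic paste jar with black screw cap and paper label, one of up to six exactly alike (may be absent); 64 mm diameter, 68 mm tall, cap 62 mm wide over the top 14 mm; one rigid piece. With paste it weighs about 210 g (2.1 N), empty about 60 g (0.6 N): nothing else tells them apart. Starts upright on the table or in an end cell of the caddy; origin at the centre of its underside, z up
- caddy: grey sheet-metal caddy, a tray 80 mm wide (its x) and 230 mm long (its y), walls 28 mm high, 4 mm thick, floor 4 mm, two 22 mm high dividers make a row of three cells, 72 by 72 mm each (4 mm play round a jar). End ears, 75 mm high, carry the bail's pivots 58 mm above the underside. Loose, 290 g with bail. Origin: centre of its underside, z up, y along the row
- cell_a (a point): point at the centre of the floor of the cell at the caddy's -y end (75 mm from the middle)
- cell_b (a point): point at the centre of the floor of the middle cell
- cell_c (a point): point at the centre of the floor of the cell at the caddy's +y end (75 mm from the middle)
- bail (a joint): angle of the swing bail: 0 = lying flat (level, out over the caddy's -x side, towards the robot, 58 mm above the table), 1.57 = upright over the cells, barring the way into them, 3.14 = flat on the far side. Swings freely, falls back if let go. Steel wire, 8 mm thick, 105 mm from the pivots to its cross bar, 245 mm across
- bail_grip (a point): middle of the bail's cross bar, centre of its dark wooden grip (turns freely on the wire; 18 mm diameter, 76 mm long, along the caddy's y; bare wire on both sides of it); 163 mm above the caddy's underside when the bail is upright
- stand: dark steel stand, fixed: two round-bar hooks (8 mm) at its y = +58 and -58 mm reach forward (-x) from a cross bar 105 mm behind the seats, 222 mm high; their tips turn up to 232 mm, 34 mm in front of the seats. The bail's bar comes over the tips from the front, above 240 mm, then down behind them: the grip goes in the 108 mm gap, the wire on both hooks. Origin on the table below the seats, z up
- hook_seat (a point): where point bail_grip comes to rest when the caddy hangs: midway between the hooks, 208 mm above the table (the underside of the caddy then hangs 45 mm above the table); axes as the stand's
- paste_brush: flat paste brush with a dark blue handle, 178 mm long, lying on the table in front of the caddy; bystander, origin under its middle
- thread: bobbin of linen thread, 33 mm diameter, 42 mm tall, standing; bystander, origin under its middle
- tape: small roll of cotton tape, 57 mm diameter, 13 mm high, lying flat; bystander, origin under its middle
There are look-alikes about, which are no part of the job. What is shaped like the jar_6 but purple or yellow is not meant.

How it is judged (in metres and radians):
On the way, in this order (a step that is already met when the one before it is completed fails the run):
1. every full jar stands upright in a cell of the caddy, every empty one upright on the table, all let go ((((x of jar_1 in the frame of caddy between -0.012 and 0.012 m and y of jar_1 in the frame of caddy between -0.09 and 0.09 m and z of jar_1 in the frame of caddy between -0.004 and 0.012 m and angle between the z axis of jar_1 and the z axis of caddy, either way round below 0.12 rad) and contact force between jar_1 and caddy above 1.2 N and contact force between jar_1 and the fingers below 0.1 N) or (contact force between jar_1 and anything else below 1.2 N and contact force between jar_1 and the fingers below 0.1 N and contact force between jar_1 and caddy below 0.2 N and height (world z) of jar_1 below 0.002 m and angle between jar_1's own z axis and vertical below 0.1 rad and linear speed of jar_1 below 0.02 m/s)) and (((x of jar_2 in the frame of caddy between -0.012 and 0.012 m and y of jar_2 in the frame of caddy between -0.09 and 0.09 m and z of jar_2 in the frame of caddy between -0.004 and 0.012 m and angle between the z axis of jar_2 and the z axis of caddy, either way round below 0.12 rad) and contact force between jar_2 and caddy above 1.2 N and contact force between jar_2 and the fingers below 0.1 N) or (contact force between jar_2 and anything else below 1.2 N and contact force between jar_2 and the fingers below 0.1 N and contact force between jar_2 and caddy below 0.2 N and height (world z) of jar_2 below 0.002 m and angle between jar_2's own z axis and vertical below 0.1 rad and linear speed of jar_2 below 0.02 m/s)) and (((x of jar_3 in the frame of caddy between -0.012 and 0.012 m and y of jar_3 in the frame of caddy between -0.09 and 0.09 m and z of jar_3 in the frame of caddy between -0.004 and 0.012 m and angle between the z axis of jar_3 and the z axis of caddy, either way round below 0.12 rad) and contact force between jar_3 and caddy above 1.2 N and contact force between jar_3 and the fingers below 0.1 N) or (contact force between jar_3 and anything else below 1.2 N and contact force between jar_3 and the fingers below 0.1 N and contact force between jar_3 and caddy below 0.2 N and height (world z) of jar_3 below 0.002 m and angle between jar_3's own z axis and vertical below 0.1 rad and linear speed of jar_3 below 0.02 m/s)) and (((x of jar_4 in the frame of caddy between -0.012 and 0.012 m and y of jar_4 in the frame of caddy between -0.09 and 0.09 m and z of jar_4 in the frame of caddy between -0.004 and 0.012 m and angle between the z axis of jar_4 and the z axis of caddy, either way round below 0.12 rad) and contact force between jar_4 and caddy above 1.2 N and contact force between jar_4 and the fingers below 0.1 N) or (contact force between jar_4 and anything else below 1.2 N and contact force between jar_4 and the fingers below 0.1 N and contact force between jar_4 and caddy below 0.2 N and height (world z) of jar_4 below 0.002 m and angle between jar_4's own z axis and vertical below 0.1 rad and linear speed of jar_4 below 0.02 m/s)) and (((x of jar_5 in the frame of caddy between -0.012 and 0.012 m and y of jar_5 in the frame of caddy between -0.09 and 0.09 m and z of jar_5 in the frame of caddy between -0.004 and 0.012 m and angle between the z axis of jar_5 and the z axis of caddy, either way round below 0.12 rad) and contact force between jar_5 and caddy above 1.2 N and contact force between jar_5 and the fingers below 0.1 N) or (contact force between jar_5 and anything else below 1.2 N and contact force between jar_5 and the fingers below 0.1 N and contact force between jar_5 and caddy below 0.2 N and height (world z) of jar_5 below 0.002 m and angle between jar_5's own z axis and vertical below 0.1 rad and linear speed of jar_5 below 0.02 m/s)) and (((x of jar_6 in the frame of caddy between -0.012 and 0.012 m and y of jar_6 in the frame of caddy between -0.09 and 0.09 m and z of jar_6 in the frame of caddy between -0.004 and 0.012 m and angle between the z axis of jar_6 and the z axis of caddy, either way round below 0.12 rad) and contact force between jar_6 and caddy above 1.2 N and contact force between jar_6 and the fingers below 0.1 N) or (contact force between jar_6 and anything else below 1.2 N and contact force between jar_6 and the fingers below 0.1 N and contact force between jar_6 and caddy below 0.2 N and height (world z) of jar_6 below 0.002 m and angle between jar_6's own z axis and vertical below 0.1 rad and linear speed of jar_6 below 0.02 m/s))), for 0.3 s.
2. the bail has been raised upright over the loaded caddy (((x of jar_1 in the frame of caddy between -0.012 and 0.012 m and y of jar_1 in the frame of caddy between -0.09 and 0.09 m and z of jar_1 in the frame of caddy between -0.004 and 0.012 m and angle between the z axis of jar_1 and the z axis of caddy, either way round below 0.12 rad) or contact force between jar_1 and anything else below 1.2 N) and ((x of jar_2 in the frame of caddy between -0.012 and 0.012 m and y of jar_2 in the frame of caddy between -0.09 and 0.09 m and z of jar_2 in the frame of caddy between -0.004 and 0.012 m and angle between the z axis of jar_2 and the z axis of caddy, either way round below 0.12 rad) or contact force between jar_2 and anything else below 1.2 N) and ((x of jar_3 in the frame of caddy between -0.012 and 0.012 m and y of jar_3 in the frame of caddy between -0.09 and 0.09 m and z of jar_3 in the frame of caddy between -0.004 and 0.012 m and angle between the z axis of jar_3 and the z axis of caddy, either way round below 0.12 rad) or contact force between jar_3 and anything else below 1.2 N) and ((x of jar_4 in the frame of caddy between -0.012 and 0.012 m and y of jar_4 in the frame of caddy between -0.09 and 0.09 m and z of jar_4 in the frame of caddy between -0.004 and 0.012 m and angle between the z axis of jar_4 and the z axis of caddy, either way round below 0.12 rad) or contact force between jar_4 and anything else below 1.2 N) and ((x of jar_5 in the frame of caddy between -0.012 and 0.012 m and y of jar_5 in the frame of caddy between -0.09 and 0.09 m and z of jar_5 in the frame of caddy between -0.004 and 0.012 m and angle between the z axis of jar_5 and the z axis of caddy, either way round below 0.12 rad) or contact force between jar_5 and anything else below 1.2 N) and ((x of jar_6 in the frame of caddy between -0.012 and 0.012 m and y of jar_6 in the frame of caddy between -0.09 and 0.09 m and z of jar_6 in the frame of caddy between -0.004 and 0.012 m and angle between the z axis of jar_6 and the z axis of caddy, either way round below 0.12 rad) or contact force between jar_6 and anything else below 1.2 N) and value of joint bail between 1.3 and 1.85 rad), for 0.1 s.
3. the loaded caddy's bail rests in both hooks of the stand (((x of jar_1 in the frame of caddy between -0.012 and 0.012 m and y of jar_1 in the frame of caddy between -0.09 and 0.09 m and z of jar_1 in the frame of caddy between -0.004 and 0.012 m and angle between the z axis of jar_1 and the z axis of caddy, either way round below 0.12 rad) or contact force between jar_1 and anything else below 1.2 N) and ((x of jar_2 in the frame of caddy between -0.012 and 0.012 m and y of jar_2 in the frame of caddy between -0.09 and 0.09 m and z of jar_2 in the frame of caddy between -0.004 and 0.012 m and angle between the z axis of jar_2 and the z axis of caddy, either way round below 0.12 rad) or contact force between jar_2 and anything else below 1.2 N) and ((x of jar_3 in the frame of caddy between -0.012 and 0.012 m and y of jar_3 in the frame of caddy between -0.09 and 0.09 m and z of jar_3 in the frame of caddy between -0.004 and 0.012 m and angle between the z axis of jar_3 and the z axis of caddy, either way round below 0.12 rad) or contact force between jar_3 and anything else below 1.2 N) and ((x of jar_4 in the frame of caddy between -0.012 and 0.012 m and y of jar_4 in the frame of caddy between -0.09 and 0.09 m and z of jar_4 in the frame of caddy between -0.004 and 0.012 m and angle between the z axis of jar_4 and the z axis of caddy, either way round below 0.12 rad) or contact force between jar_4 and anything else below 1.2 N) and ((x of jar_5 in the frame of caddy between -0.012 and 0.012 m and y of jar_5 in the frame of caddy between -0.09 and 0.09 m and z of jar_5 in the frame of caddy between -0.004 and 0.012 m and angle between the z axis of jar_5 and the z axis of caddy, either way round below 0.12 rad) or contact force between jar_5 and anything else below 1.2 N) and ((x of jar_6 in the frame of caddy between -0.012 and 0.012 m and y of jar_6 in the frame of caddy between -0.09 and 0.09 m and z of jar_6 in the frame of caddy between -0.004 and 0.012 m and angle between the z axis of jar_6 and the z axis of caddy, either way round below 0.12 rad) or contact force between jar_6 and anything else below 1.2 N) and x of bail_grip in the frame of stand between -0.025 and 0.025 m and y of bail_grip in the frame of stand between -0.03 and 0.03 m and z of bail_grip in the frame of stand between 0.195 and 0.222 m and contact force between caddy and stand above 2 N and height (world z) of caddy above 0.03 m and angle between caddy's own z axis and vertical below 0.2 rad), for 0.3 s.
At the end, for the whole second after the job is handed in: Caddy hangs still (under 0.12 m/s) on both hooks (grip middle within 25 mm across, 30 mm along of hook_seat, 195-222 mm high; level within 0.2 rad), 30 mm clear of the table; each full jar stands in a cell (within 0.12 rad of the caddy's upright); each empty jar stands upright on the table (all of step 1 and x of bail_grip in the frame of stand between -0.025 and 0.025 m and y of bail_grip in the frame of stand between -0.03 and 0.03 m and z of bail_grip in the frame of stand between 0.195 and 0.222 m and contact force between caddy and stand above 2 N and height (world z) of caddy above 0.03 m and angle between caddy's own z axis and vertical below 0.2 rad and linear speed of caddy below 0.12 m/s and angular speed of caddy below 1 rad/s); the robot touches nothing.
It fails at once if a bystander (brush, thread or tape roll) is moved more than 40 mm (distance of any of paste_brush, thread, tape from where it was at the start of the episode above 0.04 m).
Of jar_1, jar_2, jar_3, jar_4, jar_5, jar_6 only 4 to 6 are there at a start; the rules pass over those that are not, and their reading is None.
At some moment in a run one of jar_1, jar_2, jar_3, jar_4, jar_5, jar_6 may be knocked a few centimetres aside while the robot is not near it.
It also fails if it takes over 210 s, if anything falls off the work surface, if the arm or the gripper's body presses on something with over 40 N, if the wrist force passes 120 N, or if a joint passes its speed limit or range.

## Robot

A 7-joint arm with a two-finger parallel gripper is mounted at the origin on the work surface; the furniture and walls round the work are solid. World frame = base frame: x ahead of the robot, y to its left, z up, the work surface at z = 0. Lengths are in m, angles in degrees, forces in N, time in s.
With the tool pointing down it reaches from about 0.425 to 0.875 m from the base axis. Payload 4.7 kg.
Tool frame: the origin (TCP) lies on the centre line of the jaws, within the pads' length; the fingertips stand 8 mm ahead of it and the grasp point (between the pads) lies 11 mm behind it; z points along the fingers, x is the direction in which the jaws open and shut, and the axes are right-handed (so a half turn about z gives the same grasp; the last joint's range is limited). The gripper opens to 87 mm and grips with 3 to 60 N. Pads are 19 mm wide; open, the fingers measure 117 mm over their backs; the gripper's body (75 mm by 190 mm) begins 51 mm behind the grasp point.
Start: joints at [-73.333, 18.392, -4.016, 83.108, 1.295, 78.541, -3.26], TCP at [0.178, 0.625, 0.231] pointing down, gripper open.
Joint ranges: [-163.93, 163.93], [-17.29, 119.83], [-79.2, 71.16], [3.27, 140.29], [-89.18, 269.18], [5.43, 117.66], [-154.24, 154.24]. Speed limits (degrees/s): [147.25, 147.25, 180, 180, 180, 180, 180].

## Interface

Orientations are given as [roll, pitch, yaw] about the fixed x, y, z axes, in that order (R = Rz(yaw) Ry(pitch) Rx(roll)).
In Python, from cell import telemetry, read_camera, get_calibration, sign_off gives the robot as it stands. The module is installed in compiled form; this text tells all that it offers.
- The arm moves only by the tool carry_out, never from a script. Its arguments are lists of equal length, an entry for each row: "translation": the shift along the tool's x, y, z in cm, a list of three; "turn": the turn about the tool's z in rad; "gripper": the opening, from 0 (shut) to 1 (fully open). In form: {"translation": [[dx, dy, dz], ...], "turn": [turn, ...], "gripper": [gripper, ...]}. A call has 1 to 5 rows; each row is the pose to reach, as a shift and turn from the pose commanded when the call began, along the tool's axes at that moment; what a row does not reach only later rows make up. A row lasts 1/8 s, in which the tool goes at most 62.5 mm and 10.7 degrees, less where a joint would pass 70% of its speed; a pose out of reach is approached as far as the arm can. A call with a gripper value outside its range is refused whole. The fingers move at their own pace and stop on an object; "squeeze" is the grip in N (left out, the last holds). Time passes only in rows, so rows that repeat a pose let the fingers close. It gives the time, the measured TCP pose, the force and the opening at its end, in the units of the state.
- telemetry.get_obs(): the state, without advancing time (a new reading comes with each control period).
- read_camera(name): name is "scene" or "top"; returns the picture (420x560x3 uint8, red, green, blue); there is no depth.
- get_calibration(name): a dict with "fx", "fy", "cx", "cy" (pixels), "k1" (the pictures are not rectified: a ray, as slopes to the right and down, at radius r is drawn at 1 + k1 r^2 times it, then the intrinsics apply), "R" (3x3) and "t" (3): a world point X has camera coordinates R X + t. Camera axes: x right, y down, z forward; pixel columns grow to the right and rows downward; lengths in m; the calibration is good to about 2 mm. A picture is of the moment at which its call begins. get_calibration takes no time and is no camera call.
- sign_off(): hands the job in, once; it reports no verdict.
The state is a dict: "time_s": time; "qpos": joint angles; "joint_velocities": joint speeds; "effort": joint torques, N m; "tool_pos": TCP position; "tool_rot": TCP orientation; "force": force on the tool from outside, world axes, zero at the start; "wrist_torque": the same for the moment, N m; "grip_width": finger opening in m.
Only numpy, scipy, OpenCV 4.12 (cv2) and the standard library are available. Lean on these libraries where they do the work, as an engineer would, in place of code of your own. Each camera call takes 0.05 s, during which the arm holds its last target.

## Working session

There is one attempt and no reset: what is moved stays moved. The work goes in short steps, Python scripts to look and compute and a tool call to move; the robot and the scene stay as the last step left them, time stands still between calls to the robot, and variables do not carry over. Pictures are saved under pics/ and viewed, and the job is handed in when it is done.

Besides the shell and the picture viewer there is one more tool, called after "Emit:" as a command line: name --pt "numbers of a row" for each row, then --argument value for the rest. carry_out: Moves the arm, as the interface text tells. Its arguments: {"type":"object","properties":{"translation":{"type":"array","items":{"type":"array","items":{"type":"number"}}},"turn":{"type":"array","items":{"type":"number"}},"gripper":{"type":"array","items":{"type":"number"}},"squeeze":{"type":"number"}},"required":["translation","turn","gripper"]}

```bash
mkdir -p pics; cat > h.py <<'E'
import numpy as np, cv2
from cell import telemetry, read_camera, get_calibration, sign_off
def snap(name,fn):
    im=read_camera(name); cv2.imwrite('pics/'+fn,cv2.cvtColor(im,cv2.COLOR_RGB2BGR)); return im
def ray(name,u,v):
    c=get_calibration(name); xd=(u-c['cx'])/c['fx']; yd=(v-c['cy'])/c['fy']
    x,y=xd,yd
    for _ in range(20):
        s=1+c['k1']*(x*x+y*y); x,y=xd/s,yd/s
    R=np.array(c['R']);t=np.array(c['t']); return -R.T@t, R.T@np.array([x,y,1.])
def onz(name,u,v,z):
    o,d=ray(name,u,v); return o+d*(z-o[2])/d[2]
def proj(name,X):
    c=get_calibration(name); p=np.array(c['R'])@np.array(X)+np.array(c['t']); x,y=p[0]/p[2],p[1]/p[2]
    s=1+c['k1']*(x*x+y*y); return c['fx']*x*s+c['cx'], c['fy']*y*s+c['cy']
def tri(a,b):
    o1,d1=ray(*a);o2,d2=ray(*b)
    A=np.array([d1,-d2]).T; s=np.linalg.lstsq(A,o2-o1,rcond=None)[0]
    p,q=o1+s[0]*d1,o2+s[1]*d2; return (p+q)/2,np.linalg.norm(p-q)
E
python3 - <<'E'
from h import *
snap('scene','s0.png');snap('top','t0.png')
for n in('scene','top'):
    c=get_calibration(n);print(n,{k:np.round(c[k],3).tolist() for k in c}); print('pos',ray(n,280,210))
print(telemetry.get_obs())
E
```

```text
scene {'fx': 444.256, 'fy': 444.256, 'cx': 281.337, 'cy': 204.854, 'k1': -0.029, 'R': [[0.891, -0.454, 0.012], [-0.321, -0.648, -0.691], [0.321, 0.612, -0.723]], 't': [-0.407, 0.223, 1.43]}
pos (array([-0.02446813, -0.91515283,  1.19216977]), array([ 0.31454932,  0.60588743, -0.73082307]))
top {'fx': 401.084, 'fy': 401.084, 'cx': 275.551, 'cy': 211.921, 'k1': -0.101, 'R': [[-0.106, -0.994, 0.005], [-0.973, 0.102, -0.206], [0.204, -0.027, -0.979]], 't': [-0.02, 0.445, 1.211]}
pos (array([ 0.18339544, -0.03303297,  1.27677414]), array([ 0.20763842, -0.03839599, -0.97752646]))
{'time_s': 0.1, 'qpos': array([-73.33434852,  18.43369185,  -4.01754518,  83.16785403,
         1.29720624,  78.54052938,  -3.26200251]), 'joint_velocities': array([ 0.09787936, -0.07571545,  0.06447888, -0.26728216, -0.00689422,
       -0.03904997, -0.04672625]), 'effort': array([ 4.59498442e-04, -4.92572629e+01, -4.05222941e-01, -3.13398993e+01,
       -6.41243951e-02,  3.94789525e-02,  8.31520060e-05]), 'tool_pos': array([0.17752088, 0.62479152, 0.22958437]), 'tool_rot': array([1.79993020e+02, 9.67118650e-02, 7.41442844e+01]), 'force': array([-0.42013965,  0.07586504, -0.30054142]), 'wrist_torque': array([ 0.02031184, -0.02374635, -0.00476294]), 'grip_width': 0.08719709996401279}
```

View pics/s0.png

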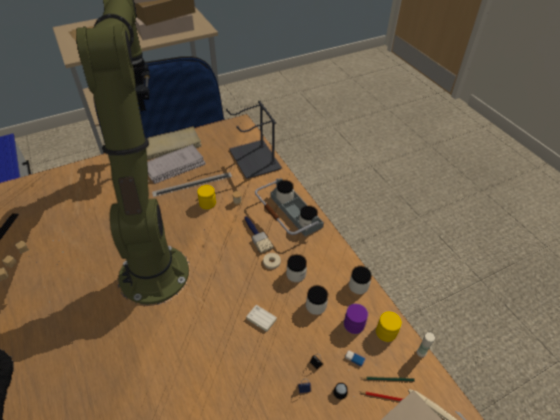

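View pics/t0.png

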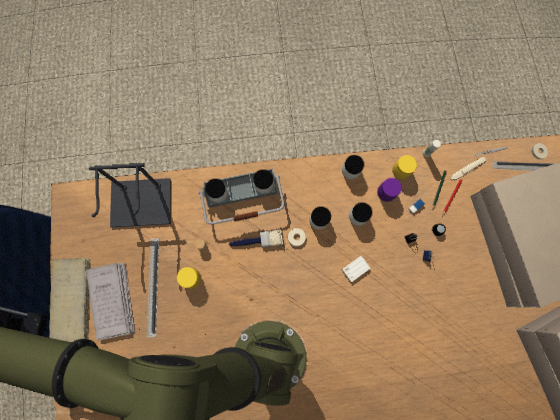

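```bash
python3 - <<'E'
from h import *
im=cv2.cvtColor(cv2.imread('pics/t0.png'),cv2.COLOR_BGR2HSV)
m=((im[...,2]<40)).astype(np.uint8)*255
m=cv2.morphologyEx(m,cv2.MORPH_OPEN,np.ones((3,3)))
cs,_=cv2.findContours(m,0,2)
for c in cs:
    a=cv2.contourArea(c)
    if a>120:
        (u,v),r=cv2.minEnclosingCircle(c); print('blob',a,round(u,1),round(v,1),round(r,1), onz('top',u,v,.068).round(3))
big=cv2.imread('pics/t0.png')
cv2.imwrite('pics/c1.png',cv2.resize(big[130:270,180:420],None,fx=3.3,fy=3.3,interpolation=cv2.INTER_CUBIC))
cv2.imwrite('pics/c2.png',cv2.resize(big[140:250,70:300],None,fx=3.4,fy=3.4,interpolation=cv2.INTER_CUBIC))
s=cv2.imread('pics/s0.png')
cv2.imwrite('pics/c3.png',cv2.resize(s[90:280,180:400],None,fx=3.1,fy=3.1,interpolation=cv2.INTER_CUBIC))
E
```

```text
blob 2283.5 237.0 396.0 54.1 [-0.089  0.101  0.068]
blob 283.0 166.0 360.5 24.3 [0.029 0.298 0.068]
blob 598.0 75.5 372.5 35.6 [0.015 0.573 0.068]
blob 5664.0 28.9 272.6 66.3 [0.324 0.717 0.068]
blob 264.0 320.5 216.2 9.7 [ 0.408 -0.203  0.068]
blob 257.5 361.8 212.2 9.7 [ 0.407 -0.332  0.068]
blob 272.5 214.5 187.7 10.1 [0.533 0.115 0.068]
blob 265.0 262.8 178.7 9.9 [ 0.546 -0.038  0.068]
blob 241.0 353.8 164.3 9.3 [ 0.564 -0.33   0.068]
```

View pics/c1.png

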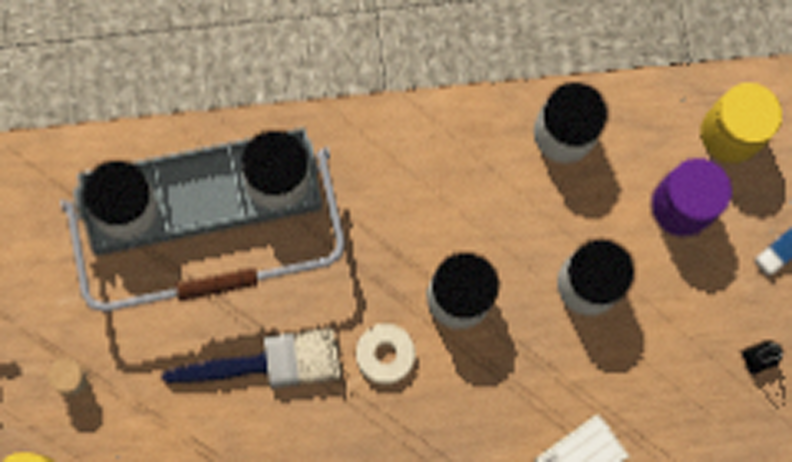

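View pics/c2.png

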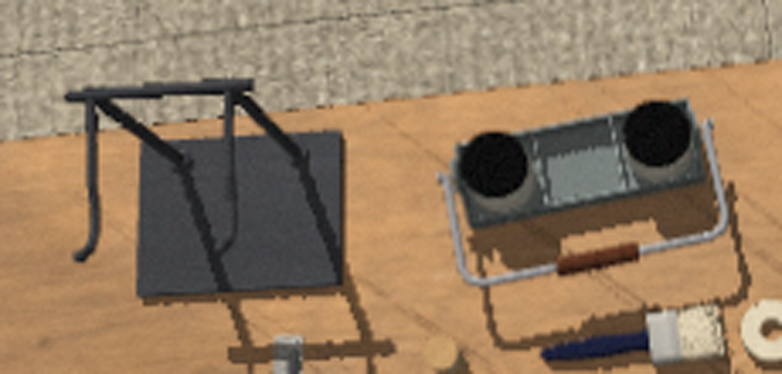

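View pics/c3.png

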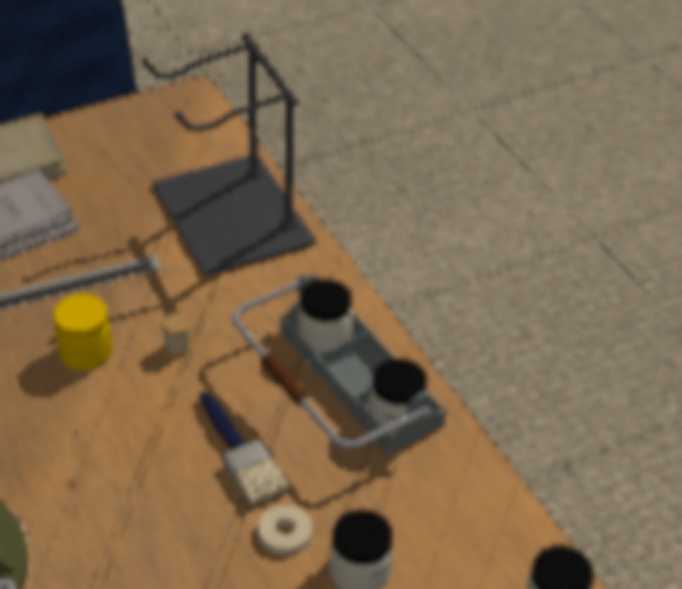

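```bash
cat >> h.py <<'E'
def go(x,y,z,yaw):
    o=telemetry.get_obs(); p=o['tool_pos']; w=np.radians(o['tool_rot'][2]);r=np.radians(o['tool_rot'])
    from scipy.spatial.transform import Rotation as Ro
    R=Ro.from_euler('xyz',o['tool_rot'],degrees=True).as_matrix()
    d=R.T@(np.array([x,y,z])-p)*100
    dy=(yaw-o['tool_rot'][2]+90)%180-90
    print('t',round(o['time_s'],2),'pos',p.round(4),'rot',o['tool_rot'].round(1),'F',o['force'].round(2),'w',round(o['grip_width'],4),'q7',o['qpos'][6].round(0))
    print('SHIFT cm',d.round(2),'TURN',round(-np.radians(dy),3),'rows',np.ceil(max(np.linalg.norm(d)/6.25,abs(dy)/10.7)))
E
python3 - <<'E'
from h import *
print('L tip',tri(('top',93.5,215.6),('scene',227,110)), onz('top',93.5,215.6,.232))
print('R tip',tri(('top',136.2,212.6),('scene',238,127)), onz('top',136.2,212.6,.232))
print('bar L,R',onz('top',97,168.5,.222),onz('top',139,167,.222))
bc=[onz('top',u,v,.003).round(3) for u,v in((70+137/3.4,140+148/3.4),(70+342/3.4,140+133/3.4),(70+344/3.4,140+290/3.4),(70+138/3.4,140+297/3.4))]
print(bc)
print('grip',onz('top',70+598/3.4,140+258/3.4,.058),'ends',onz('top',70+558/3.4,140+266/3.4,.058),onz('top',70+638/3.4,140+250/3.4,.058))
print('thread',onz('top',201,244,.042),'tape',onz('top',297,237,.013),'ycap',onz('top',187,275,.068))
go(0.54,-.04,.3,5)
E
```

```text
L tip (array([0.4434622 , 0.43069948, 0.22988525]), np.float64(0.00027174119448621813)) [0.44280198 0.42978726 0.232     ]
R tip (array([0.43818873, 0.31118817, 0.23227531]), np.float64(0.0008808949114558323)) [0.43869481 0.31119582 0.232     ]
bar L,R [0.57968333 0.42321402 0.222     ] [0.57033344 0.30268678 0.222     ]
[array([0.604, 0.472, 0.003]), array([0.596, 0.267, 0.003]), array([0.44 , 0.273, 0.003]), array([0.454, 0.474, 0.003])]
grip [0.43479658 0.02626988 0.058     ] ends [0.43120499 0.0632102  0.058     ] [ 0.43839442 -0.01072319  0.058     ]
thread [0.36402242 0.17391682 0.042     ] tape [ 0.35883893 -0.1269847   0.013     ] ycap [0.27108482 0.21835686 0.068     ]
t 0.1 pos [0.1775 0.6248 0.2296] rot [1.80e+02 1.00e-01 7.41e+01] F [-0.42  0.08 -0.3 ] w 0.0872 q7 -3.0
SHIFT cm [-54.06  53.03  -6.94] TURN 1.207 rows 13.0
```

Emit:
carry_out --pt "0 0 -7" --pt "-6 6 -7" --pt "-12 12 -7" --pt "-16 16 -7" --pt "-20 20 -7" --turn '[0,0.18,0.36,0.54,0.72]' --gripper '[1,1,1,1,1]' --squeeze 15

```text
time_s: 0.72
tool_pos: [0.3, 0.405, 0.3002]
tool_rot: [180.0, 0.0, 32.5]
force: [0.8, 0.1, 0.4]
grip_width: 0.0871
```

```bash
python3 - <<'E'
from h import *
for n,u,v in(('A',214.5,187.7),('B',262.8,178.7)): print(n,onz('top',u,v,.072))
go(0.533,.115,.2,5)
E
```

```text
A [0.53129304 0.11486749 0.072     ]
B [ 0.54443049 -0.03769442  0.072     ]
t 0.72 pos [0.3    0.405  0.3002] rot [180.    0.   32.5] F [0.83 0.08 0.39] w 0.0871 q7 -24.0
SHIFT cm [ 4.04 36.98 10.02] TURN 0.481 rows 7.0
```

Emit:
carry_out --pt "0.5 6 0" --pt "1 12 0" --pt "2 18 0" --pt "3 24 2" --pt "3.5 30 5" --turn '[0.1,0.2,0.3,0.4,0.48]' --gripper '[1,1,1,1,1]'

```text
time_s: 1.35
tool_pos: [0.4897, 0.1772, 0.2533]
tool_rot: [-179.9, -0.1, 5.2]
force: [0.3, 0.4, -0.5]
grip_width: 0.087
```

```bash
python3 - <<'E'
from h import *
go(0.5315,.115,.12,5)
E
```

```text
t 1.35 pos [0.4897 0.1772 0.2533] rot [-1.799e+02 -1.000e-01  5.200e+00] F [ 0.33  0.35 -0.45] w 0.087 q7 -17.0
SHIFT cm [ 3.57  6.58 13.33] TURN 0.004 rows 3.0
```

Emit:
carry_out --pt "2 4 5" --pt "3.57 6.58 9" --pt "3.57 6.58 13.3" --pt "3.57 6.58 13.3" --pt "3.57 6.58 13.3" --turn '[0,0,0,0,0]' --gripper '[1,1,1,1,1]'

```text
time_s: 1.98
tool_pos: [0.5305, 0.1173, 0.1216]
tool_rot: [-180.0, -0.1, 5.4]
force: [0.4, 0.4, 0.6]
grip_width: 0.0868
```

```bash
python3 - <<'E'
from h import *
go(0.5315,.115,.043,5)
s=snap('scene','s1.png');t=snap('top','t1.png')
cv2.imwrite('pics/c4.png',np.hstack([cv2.resize(s[130:260,200:350],None,fx=2.6,fy=2.6),cv2.resize(t[110:240,130:280],None,fx=2.6,fy=2.6)])[...,::-1])
E
```

```text
t 1.98 pos [0.5305 0.1173 0.1216] rot [-1.8e+02 -1.0e-01  5.4e+00] F [0.39 0.44 0.62] w 0.0868 q7 -5.0
SHIFT cm [0.07 0.24 7.86] TURN 0.008 rows 2.0
```

View pics/c4.png

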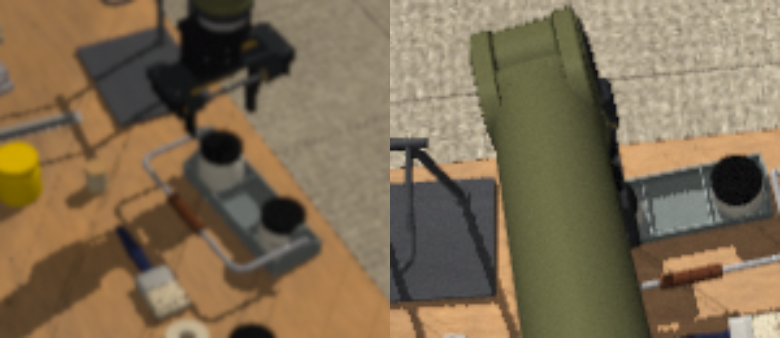

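View pics/t1.png

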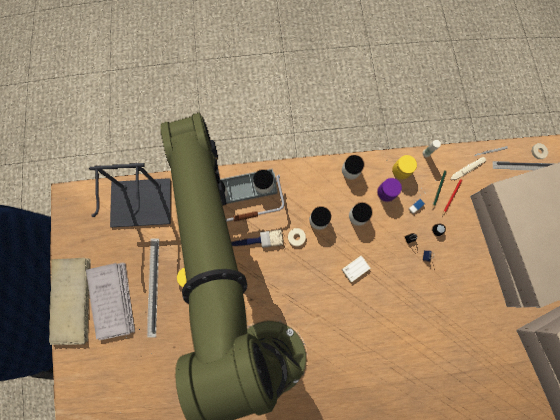

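Emit:
carry_out --pt "0.07 0.24 3" --pt "0.07 0.24 5.5" --pt "0.07 0.24 7.8" --pt "0.07 0.24 7.8" --pt "0.07 0.24 7.8" --turn '[0,0,0,0,0]' --gripper '[1,1,1,1,1]'

```text
time_s: 2.7
tool_pos: [0.532, 0.1148, 0.044]
tool_rot: [-179.9, -0.2, 5.4]
force: [0.2, 0.1, -0.2]
grip_width: 0.0871
```

Emit:
carry_out --pt "0 0 0" --pt "0 0 0" --pt "0 0 0" --pt "0 0 0" --pt "0 0 0" --turn '[0,0,0,0,0]' --gripper '[0.65,0.65,0.65,0.65,0.65]'

```text
time_s: 3.32
tool_pos: [0.5311, 0.1143, 0.0427]
tool_rot: [-180.0, -0.0, 5.4]
force: [-0.6, 0.3, 4.1]
grip_width: 0.0634
```

Emit:
carry_out --pt "0 0 -2" --pt "0 0 -4" --pt "0 0 -6" --pt "0 0 -6" --pt "0 0 -6" --turn '[0,0,0,0,0]' --gripper '[0.4,0.4,0.4,0.4,0.4]'

```text
time_s: 3.95
tool_pos: [0.5301, 0.1141, 0.1013]
tool_rot: [180.0, 0.1, 5.4]
force: [-0.1, -0.2, -1.4]
grip_width: 0.0636
```

Emit:
carry_out --pt "0 0 0" --pt "0 0 0" --pt "0 0 0" --pt "0 0 0" --pt "0 0 0" --turn '[0,0,0,0,0]' --gripper '[0.4,0.4,0.4,0.4,0.4]'

```text
time_s: 4.58
tool_pos: [0.5308, 0.1142, 0.1023]
tool_rot: [-180.0, -0.0, 5.4]
force: [0.1, -0.3, -0.5]
grip_width: 0.0635
```

```bash
python3 - <<'E'
from h import *
go(0.5315,.115,.043,5)
s=snap('scene','s2.png')
for i in range(5):
    read_camera('top'); print(telemetry.get_obs()['force'].round(2))
cv2.imwrite('pics/c5.png',cv2.resize(s[130:260,200:350],None,fx=4,fy=4)[...,::-1])
E
```

```text
t 4.58 pos [0.5308 0.1142 0.1023] rot [-180.    -0.     5.4] F [ 0.1  -0.28 -0.53] w 0.0635 q7 -4.0
SHIFT cm [ 0.08 -0.07  5.93] TURN 0.007 rows 1.0
[-0.15 -0.41 -0.93]
[0.14 0.46 0.24]
[-0.93 -0.27 -1.74]
[ 0.03  0.06 -0.64]
[ 1.16 -0.24 -0.43]
```

View pics/c5.png

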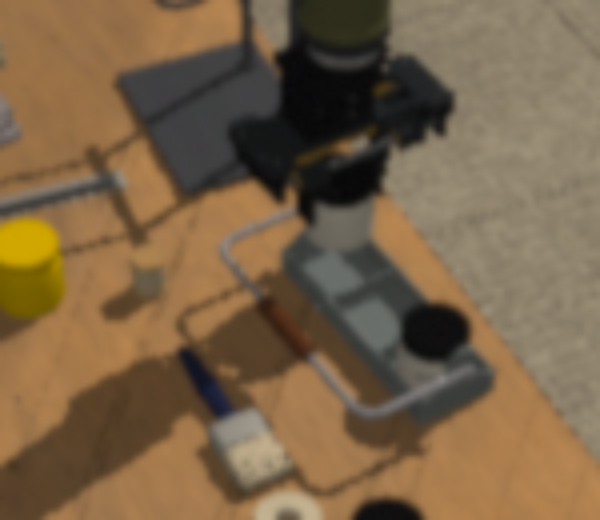

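```bash
cat >> h.py <<'E'
def weigh(n=20):
    L=[];T=[]
    for i in range(n):
        read_camera('top'); o=telemetry.get_obs(); L.append(o['force']);T.append(o['effort'])
    L=np.array(L); print('F mean',L.mean(0).round(2),'sem',(L.std(0)/n**.5).round(2),'effort',np.mean(T,0).round(3)[[1,3,5]])
E
python3 - <<'E'
from h import *
weigh()
go(.55,-.20,.14,5)
E
```

```text
F mean [ 0.07 -0.03 -0.51] sem [0.1  0.09 0.14] effort [-3.5634e+01 -2.8115e+01  3.2000e-02]
t 5.88 pos [0.5308 0.1142 0.1023] rot [-180.    -0.     5.4] F [ 0.16  0.72 -0.28] w 0.0634 q7 -4.0
SHIFT cm [-1.03 31.46 -3.78] TURN 0.007 rows 6.0
```

Emit:
carry_out --pt "0 0 -5" --pt "-0.3 6 -5.5" --pt "-0.5 12 -5.5" --pt "-0.7 18 -5.5" --pt "-0.9 24 -5.5" --turn '[0,0,0,0,0]' --gripper '[0.4,0.4,0.4,0.4,0.4]'

```text
time_s: 6.5
tool_pos: [0.5444, -0.1273, 0.1576]
tool_rot: [-180.0, -0.1, 5.4]
force: [0.0, 0.4, -0.2]
grip_width: 0.0632
```

Emit:
carry_out --pt "0 4 0" --pt "-0.1 7.46 0" --pt "-0.1 7.46 5" --pt "-0.1 7.46 8" --pt "-0.1 7.46 8" --turn '[0,0,0,0,0]' --gripper '[0.4,0.4,0.4,0.4,0.4]'

```text
time_s: 7.12
tool_pos: [0.5483, -0.1993, 0.0749]
tool_rot: [-179.9, 0.3, 5.4]
force: [-0.4, -0.0, 0.2]
grip_width: 0.0631
```

```bash
python3 - <<'E'
from h import *
go(.55,-.20,.0397,5)
E
```

```text
t 7.12 pos [ 0.5483 -0.1993  0.0749] rot [-179.9    0.3    5.4] F [-0.39 -0.02  0.24] w 0.0631 q7 35.0
SHIFT cm [0.18 0.09 3.52] TURN 0.007 rows 1.0
```

Emit:
carry_out --pt "0 0 2" --pt "0 0 3.3" --pt "0 0 3.5" --pt "0 0 3.5" --pt "0 0 3.5" --turn '[0,0,0,0,0]' --gripper '[0.4,0.4,0.4,0.4,0.4]'

```text
time_s: 7.75
tool_pos: [0.5509, -0.2001, 0.0429]
tool_rot: [180.0, -0.1, 5.4]
force: [0.6, 0.2, -0.7]
grip_width: 0.0632
```

Emit:
carry_out --pt "0 0 0" --pt "0 0 0" --pt "0 0 0" --pt "0 0 0" --pt "0 0 -1" --turn '[0,0,0,0,0]' --gripper '[1,1,1,1,1]'

```text
time_s: 8.38
tool_pos: [0.5497, -0.1997, 0.0519]
tool_rot: [-180.0, 0.1, 5.4]
force: [0.1, 1.1, -0.2]
grip_width: 0.0866
```

Emit:
carry_out --pt "0 0 -4" --pt "0 0 -8" --pt "0 0 -10" --pt "0 0 -10" --pt "0 0 -10" --turn '[0,0,0,0,0]' --gripper '[1,1,1,1,1]'

```text
time_s: 9.0
tool_pos: [0.5495, -0.1994, 0.1508]
tool_rot: [-179.9, 0.1, 5.4]
force: [-0.1, 0.4, -0.5]
grip_width: 0.0871
```

```bash
cat >> h.py <<'E'
def caps(z=.068):
    t=read_camera('top'); im=cv2.cvtColor(t,cv2.COLOR_RGB2HSV)
    m=((im[...,2]<40)).astype(np.uint8)*255; m=cv2.morphologyEx(m,cv2.MORPH_OPEN,np.ones((3,3)))
    for c in cv2.findContours(m,0,2)[0]:
        a=cv2.contourArea(c)
        if 150<a<500:
            (u,v),r=cv2.minEnclosingCircle(c); M=cv2.moments(c)
            print('cap',a,round(u,1),round(v,1),round(r,1),'onz.068',onz('top',u,v,.068)[:2].round(4),'z.072',onz('top',u,v,.072)[:2].round(4))
    return t
E
python3 - <<'E'
from h import *
t=caps(); cv2.imwrite('pics/t2.png',t[...,::-1])
go(.5445,-.0377,.14,5)
E
```

```text
cap 330.0 274.0 368.0 26.4 onz.068 [-0.0221 -0.0131] z.072 [-0.0214 -0.0132]
cap 413.0 272.5 352.5 29.1 onz.068 [ 0.0219 -0.0134] z.072 [ 0.0224 -0.0134]
cap 239.5 291.0 257.0 20.0 onz.068 [ 0.2927 -0.0979] z.072 [ 0.2923 -0.0976]
cap 158.0 321.5 216.5 9.6 onz.068 [ 0.4065 -0.2054] z.072 [ 0.4057 -0.2048]
cap 255.0 361.6 212.2 9.6 onz.068 [ 0.4068 -0.3312] z.072 [ 0.4061 -0.3302]
cap 262.5 262.8 178.5 9.9 onz.068 [ 0.5462 -0.0377] z.072 [ 0.545  -0.0377]
cap 237.0 353.8 164.2 9.2 onz.068 [ 0.5638 -0.33  ] z.072 [ 0.5625 -0.329 ]
t 9.05 pos [ 0.5493 -0.1995  0.1505] rot [-179.9    0.2    5.4] F [ 0.64  0.23 -0.49] w 0.0871 q7 32.0
SHIFT cm [  1.04 -16.15   1.06] TURN 0.007 rows 3.0
```

View pics/t2.png

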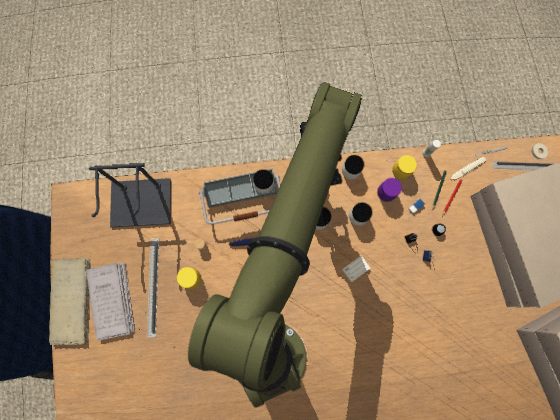

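Emit:
carry_out --pt "0.4 -5 -1" --pt "0.8 -11 -1" --pt "1.04 -16.15 0" --pt "1.04 -16.15 3" --pt "1.04 -16.15 6" --turn '[0,0,0,0,0]' --gripper '[1,1,1,1,1]'

```text
time_s: 9.68
tool_pos: [0.5446, -0.0369, 0.0901]
tool_rot: [-180.0, 0.1, 5.5]
force: [0.4, -0.0, 0.0]
grip_width: 0.0872
```

```bash
python3 - <<'E'
from h import *
go(.5447,-.0377,.0435,5)
E
```

```text
t 9.68 pos [ 0.5446 -0.0369  0.0901] rot [-1.8e+02  1.0e-01  5.5e+00] F [ 0.43 -0.03  0.02] w 0.0872 q7 15.0
SHIFT cm [0.01 0.08 4.66] TURN 0.009 rows 1.0
```

Emit:
carry_out --pt "0 0.05 2.5" --pt "0 0.05 4.6" --pt "0 0.05 4.6" --pt "0 0.05 4.6" --pt "0 0.05 4.6" --turn '[0,0,0,0,0]' --gripper '[1,1,1,0.65,0.65]'

```text
time_s: 10.3
tool_pos: [0.5463, -0.0387, 0.0471]
tool_rot: [-180.0, -0.1, 5.4]
force: [-0.5, 0.1, -0.1]
grip_width: 0.0741
```

Emit:
carry_out --pt "0 0 0" --pt "0 0 0" --pt "0 0 -2" --pt "0 0 -4" --pt "0 0 -6" --turn '[0,0,0,0,0]' --gripper '[0.6,0.6,0.5,0.4,0.4]'

```text
time_s: 10.92
tool_pos: [0.545, -0.0386, 0.1064]
tool_rot: [-180.0, 0.1, 5.4]
force: [0.2, 0.5, -1.7]
grip_width: 0.0628
```

```bash
python3 - <<'E'
from h import *
read_camera('top');read_camera('top');read_camera('top')
s=snap('scene','s3.png')
weigh()
go(.55,-.20,.14,5)
cv2.imwrite('pics/c6.png',cv2.resize(s[130:330,200:400],None,fx=3,fy=3)[...,::-1])
E
```

```text
F mean [ 0.03 -0.14 -1.93] sem [0.14 0.09 0.14] effort [-34.932 -28.863   0.056]
t 12.12 pos [ 0.5456 -0.0387  0.1063] rot [-180.    -0.     5.4] F [-0.53 -0.01 -2.48] w 0.0627 q7 14.0
SHIFT cm [-1.08 16.1  -3.38] TURN 0.007 rows 3.0
```

View pics/c6.png

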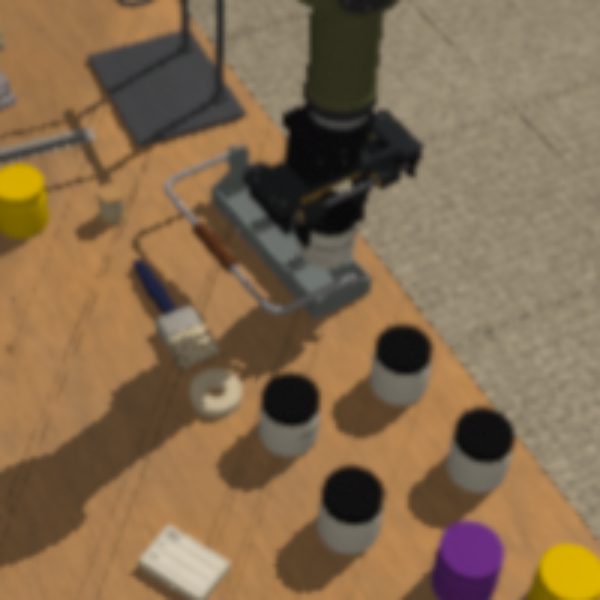

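Emit:
carry_out --pt "0 0 3" --pt "0 0 5" --pt "0 0 5.9" --pt "0 0 6.1" --pt "0 0 6.1" --turn '[0,0,0,0,0]' --gripper '[0.4,0.4,0.4,0.4,0.4]'

```text
time_s: 12.75
tool_pos: [0.5456, -0.0387, 0.0461]
tool_rot: [-180.0, 0.0, 5.4]
force: [-2.6, -0.2, 2.8]
grip_width: 0.0629
```

Emit:
carry_out --pt "0 0 0" --pt "0 0 0" --pt "0 0 0" --pt "0 0 -3" --pt "0 0 -6" --turn '[0,0,0,0,0]' --gripper '[1,1,1,1,1]'

```text
time_s: 13.38
tool_pos: [0.5454, -0.0388, 0.1057]
tool_rot: [180.0, 0.0, 5.4]
force: [0.5, -1.0, -0.4]
grip_width: 0.0868
```

Emit:
carry_out --pt "0 0 -6" --pt "0 6 -6" --pt "0 12 -6" --pt "0 15 -6" --pt "0 18 -6" --turn '[0,0,0,0,0]' --gripper '[1,1,1,1,1]'

```text
time_s: 14.0
tool_pos: [0.5626, -0.2194, 0.1653]
tool_rot: [180.0, -0.0, 5.3]
force: [0.9, -0.1, 0.7]
grip_width: 0.0871
```

```bash
python3 - <<'E'
from h import *
t=caps();s=snap('scene','s4.png'); cv2.imwrite('pics/c7.png',np.hstack([cv2.resize(s[130:280,200:400],None,fx=2,fy=2),cv2.resize(t[130:280,170:370],None,fx=2,fy=2)])[...,::-1])
go(.408,-.332,.14,-38)
E
```

```text
cap 425.0 265.0 361.5 29.4 onz.068 [-0.0011  0.0109] z.072 [-0.0005  0.0107]
cap 494.5 269.0 342.0 28.8 onz.068 [ 0.0526 -0.0063] z.072 [ 0.053  -0.0064]
cap 235.5 292.5 248.5 19.8 onz.068 [ 0.3177 -0.1053] z.072 [ 0.3173 -0.105 ]
cap 252.5 361.6 212.0 9.5 onz.068 [ 0.4074 -0.3312] z.072 [ 0.4066 -0.3302]
cap 257.0 262.9 178.8 9.7 onz.068 [ 0.5453 -0.038 ] z.072 [ 0.5441 -0.038 ]
cap 352.0 348.5 168.0 15.4 onz.068 [ 0.5529 -0.3113] z.072 [ 0.5517 -0.3104]
t 14.1 pos [ 0.5617 -0.2226  0.1654] rot [179.8   0.    5.1] F [-0.89 -0.93 -0.03] w 0.0872 q7 34.0
SHIFT cm [-16.27   9.54   2.58] TURN 0.751 rows 5.0
```

View pics/c7.png

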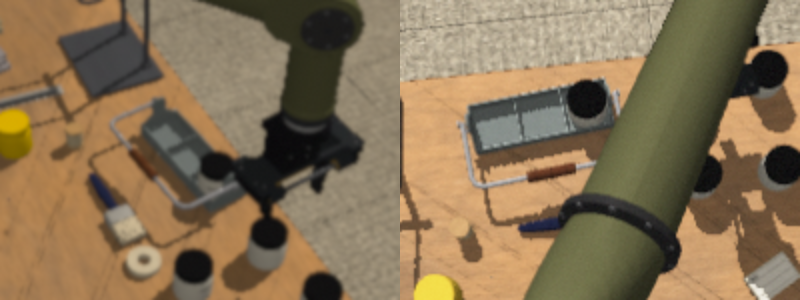

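Emit:
carry_out --pt "-5 3 0" --pt "-10 6 0" --pt "-15 9 0" --pt "-16.3 9.5 1" --pt "-16.3 9.5 5" --turn '[0,0,0,0,0]' --gripper '[1,1,1,1,1]'

```text
time_s: 14.72
tool_pos: [0.4107, -0.3286, 0.1167]
tool_rot: [179.9, -0.4, 5.3]
force: [1.4, -0.0, 0.3]
grip_width: 0.0869
```

```bash
python3 - <<'E'
from h import *
t=caps()
go(.4074,-.3312,.04,5)
E
```

```text
cap 257.0 320.6 216.3 9.5 onz.068 [ 0.4073 -0.2027] z.072 [ 0.4066 -0.2021]
cap 257.5 262.9 178.7 9.7 onz.068 [ 0.5456 -0.0379] z.072 [ 0.5444 -0.0379]
cap 245.0 313.7 173.0 9.3 onz.068 [ 0.5477 -0.1989] z.072 [ 0.5465 -0.1984]
cap 207.0 353.7 164.1 9.2 onz.068 [ 0.5641 -0.3297] z.072 [ 0.5628 -0.3288]
t 14.78 pos [ 0.4076 -0.325   0.1104] rot [-179.8    0.2    5.4] F [-2.27  4.22 -3.22] w 0.0869 q7 49.0
SHIFT cm [-0.06  0.64  7.04] TURN 0.008 rows 2.0
```

Emit:
carry_out --pt "0 0.3 0" --pt "0 0.3 0" --turn '[0,0]' --gripper '[1,1]'

```text
time_s: 15.02
tool_pos: [0.4107, -0.331, 0.1164]
tool_rot: [179.9, -0.1, 5.4]
force: [-0.3, 0.5, -0.1]
grip_width: 0.0872
```

```bash
python3 - <<'E'
from h import *
go(.4074,-.3312,.04,5)
E
```

```text
t 15.03 pos [ 0.4107 -0.331   0.1164] rot [ 1.799e+02 -1.000e-01  5.400e+00] F [-0.25  0.49 -0.05] w 0.0872 q7 50.0
SHIFT cm [-0.34 -0.02  7.64] TURN 0.008 rows 2.0
```

Emit:
carry_out --pt "-0.3 0 3" --pt "-0.3 0 6" --pt "-0.3 0 7.5" --pt "-0.3 0 7.5" --pt "-0.3 0 7.5" --turn '[0,0,0,0,0]' --gripper '[1,1,1,1,0.8]'

```text
time_s: 15.65
tool_pos: [0.4074, -0.3317, 0.0414]
tool_rot: [179.9, -0.1, 5.4]
force: [0.3, 0.1, -0.2]
grip_width: 0.0825
```

Emit:
carry_out --pt "0 0 0" --pt "0 0 0" --pt "0 0 0" --pt "0 0 -3" --pt "0 0 -6" --turn '[0,0,0,0,0]' --gripper '[0.6,0.6,0.5,0.4,0.4]'

```text
time_s: 16.27
tool_pos: [0.4058, -0.3308, 0.1005]
tool_rot: [-180.0, 0.1, 5.4]
force: [-0.4, 0.7, 0.6]
grip_width: 0.0627
```

```bash
python3 - <<'E'
from h import *
[read_camera('top') for i in range(4)]
weigh()
s=snap('scene','s5.png')
go(.53825,.0385,.155,5)
cv2.imwrite('pics/c8.png',cv2.resize(s[180:380,220:420],None,fx=3,fy=3)[...,::-1])
E
```

```text
F mean [ 0.03  0.08 -0.53] sem [0.13 0.11 0.08] effort [-28.047 -27.755   0.082]
t 17.52 pos [ 0.4064 -0.331   0.1002] rot [-180.    -0.     5.4] F [-0.33  0.07 -1.23] w 0.0626 q7 51.0
SHIFT cm [ 16.59 -35.55  -5.47] TURN 0.007 rows 7.0
```

View pics/c8.png

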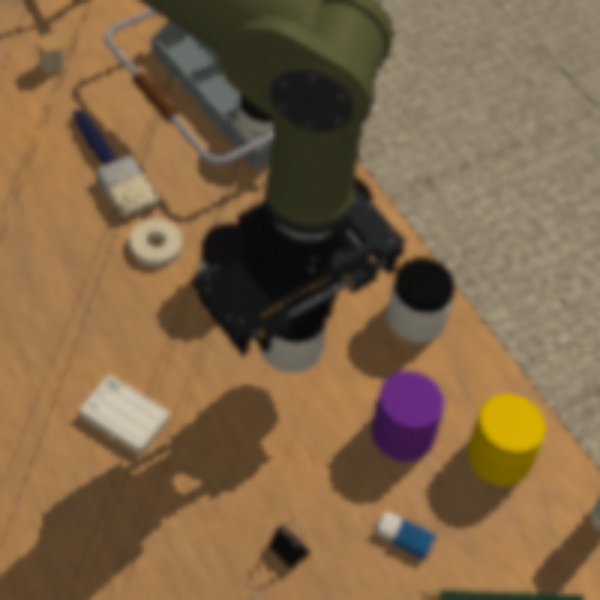

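Emit:
carry_out --pt "0 0 3" --pt "0 0 5.5" --pt "0 0 5.9" --pt "0 0 5.9" --pt "0 0 5.9" --turn '[0,0,0,0,0]' --gripper '[0.4,0.4,0.4,0.4,0.4]'

```text
time_s: 18.15
tool_pos: [0.4068, -0.3314, 0.0418]
tool_rot: [180.0, -0.1, 5.4]
force: [0.0, 0.3, -0.6]
grip_width: 0.0623
```

Emit:
carry_out --pt "0 0 0" --pt "0 0 0" --pt "0 0 0" --pt "0 0 -4" --pt "0 0 -8" --turn '[0,0,0,0,0]' --gripper '[1,1,1,1,1]'

```text
time_s: 18.77
tool_pos: [0.406, -0.3309, 0.1219]
tool_rot: [-180.0, 0.1, 5.4]
force: [0.5, 0.4, 0.9]
grip_width: 0.0867
```

```bash
python3 - <<'E'
from h import *
t=caps()
go(.4073,-.2027,.12,5)
E
```

```text
cap 259.0 320.6 216.3 9.6 onz.068 [ 0.4075 -0.2027] z.072 [ 0.4068 -0.2022]
cap 257.5 262.7 178.6 9.9 onz.068 [ 0.5459 -0.0375] z.072 [ 0.5447 -0.0375]
cap 245.5 313.6 173.3 9.5 onz.068 [ 0.5467 -0.1985] z.072 [ 0.5455 -0.1979]
cap 216.5 353.7 164.3 9.1 onz.068 [ 0.5634 -0.3296] z.072 [ 0.5621 -0.3287]
t 18.82 pos [ 0.4085 -0.3334  0.1271] rot [179.8  -0.4   5.3] F [ 2.31 -2.68  2.38] w 0.0866 q7 49.0
SHIFT cm [  1.08 -13.03   0.67] TURN 0.006 rows 3.0
```

Emit:
carry_out --pt "0.5 -5 0" --pt "1 -10 0" --pt "1.3 -12.8 0" --pt "1.3 -12.8 3" --pt "1.3 -12.8 5" --turn '[0,0,0,0,0]' --gripper '[1,1,1,1,1]'

```text
time_s: 19.45
tool_pos: [0.4073, -0.2016, 0.0705]
tool_rot: [-180.0, -0.0, 5.5]
force: [-0.6, -0.6, -0.2]
grip_width: 0.087
```

Emit:
carry_out --pt "0 0 2" --pt "0 0 3.1" --pt "0 0 3.1" --pt "0 0 3.1" --pt "0 0 3.1" --turn '[0,0,0,0,0]' --gripper '[1,1,1,1,0.8]'

```text
time_s: 20.08
tool_pos: [0.408, -0.2026, 0.0409]
tool_rot: [180.0, -0.1, 5.4]
force: [0.3, 0.1, 0.7]
grip_width: 0.0824
```

Emit:
carry_out --pt "0 0 0" --pt "0 0 0" --pt "0 0 0" --pt "0 0 -3" --pt "0 0 -6" --turn '[0,0,0,0,0]' --gripper '[0.6,0.6,0.5,0.4,0.4]'

```text
time_s: 20.7
tool_pos: [0.4063, -0.2022, 0.1003]
tool_rot: [-180.0, 0.1, 5.4]
force: [-0.4, -0.4, -2.3]
grip_width: 0.0628
```

```bash
python3 - <<'E'
from h import *
[read_camera('top') for i in range(4)]
weigh()
go(.53825,.0385,.155,5)
E
```

```text
F mean [-0.01 -0.14 -2.  ] sem [0.11 0.08 0.1 ] effort [-19.055 -28.524   0.068]
t 21.9 pos [ 0.4074 -0.2024  0.1003] rot [-180.    -0.     5.4] F [ 0.07 -0.25 -2.14] w 0.063 q7 29.0
SHIFT cm [ 15.29 -22.75  -5.47] TURN 0.007 rows 5.0
```

```bash
python3 - <<'E'
from h import *
t=read_camera('top'); cv2.imwrite('pics/c9.png',cv2.resize(t[155:240,190:300],None,fx=7,fy=7,interpolation=cv2.INTER_CUBIC)[...,::-1])
E
```

```text
(no output)
```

View pics/c9.png

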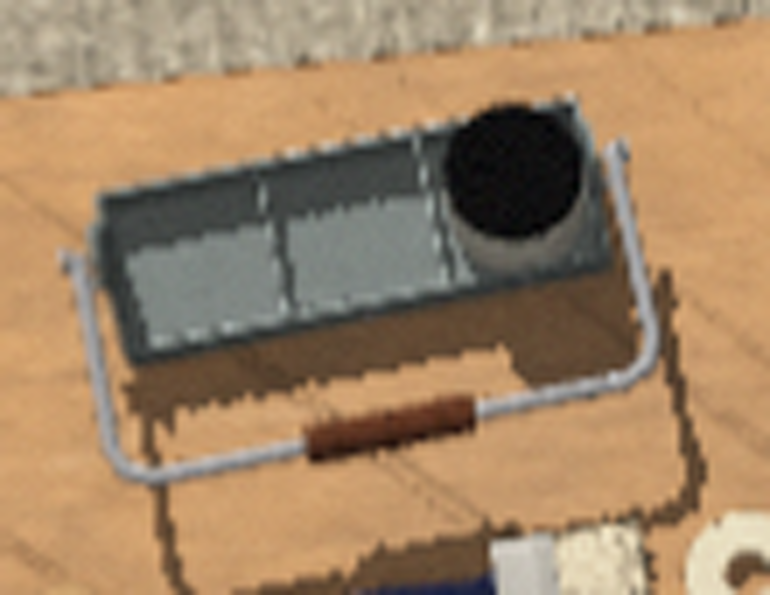

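```bash
python3 - <<'E'
from h import *
P=lambda a,b,z: onz('top',190+a/7,155+b/7,z)[:2].round(4)
print('divL',P(262,185,.024),P(288,307,.024),'divR',P(418,140,.024),P(448,277,.024))
print('far rim out',P(100,194,.028),P(575,104,.028),'near rim out',P(140,362,.028),P(610,268,.028))
print('pivots',P(68,262,.058),P(618,152,.058),'grip',P(305,444,.058),P(475,412,.058))
E
```

```text
divL [0.5617 0.0773] [0.5024 0.0701] divR [0.5758 0.0033] [ 0.5088 -0.0044]
far rim out [0.5642 0.1521] [ 0.5843 -0.0711] near rim out [0.4827 0.1392] [ 0.5042 -0.0789]
pivots [0.5249 0.1642] [ 0.55   -0.0872] grip [0.4308 0.0649] [ 0.4373 -0.0113]
```

Emit:
carry_out --pt "0 0 -5.5" --pt "4 -6 -5.5" --pt "8 -12 -5.5" --pt "12 -18 -5.5" --pt "15.2 -22.6 -5.5" --turn '[0,0,0,0,0]' --gripper '[0.4,0.4,0.4,0.4,0.4]'

```text
time_s: 22.58
tool_pos: [0.5274, 0.0192, 0.1554]
tool_rot: [-180.0, -0.0, 5.4]
force: [1.2, -0.7, -1.3]
grip_width: 0.0629
```

Emit:
carry_out --pt "0 0 0" --pt "0 0 2" --pt "0 0 5" --pt "0 0 5" --pt "0 0 5" --turn '[0,0,0,0,0]' --gripper '[0.4,0.4,0.4,0.4,0.4]'

```text
time_s: 23.2
tool_pos: [0.5268, 0.0164, 0.1058]
tool_rot: [180.0, -0.0, 5.3]
force: [0.4, -0.7, -1.9]
grip_width: 0.0629
```

```bash
python3 - <<'E'
from h import *
go(.537,.0377,.045,5.4)
E
```

```text
t 23.2 pos [0.5268 0.0164 0.1058] rot [180.   -0.    5.3] F [ 0.4  -0.66 -1.94] w 0.0629 q7 6.0
SHIFT cm [ 1.21 -2.03  6.08] TURN -0.001 rows 2.0
```

Emit:
carry_out --pt "0 0 -2" --pt "0 0 -2" --pt "1.21 -2.03 -2" --pt "1.21 -2.03 -2" --pt "1.21 -2.03 -2" --turn '[0,0,0,0,0]' --gripper '[0.4,0.4,0.4,0.4,0.4]'

```text
time_s: 23.82
tool_pos: [0.5365, 0.039, 0.1247]
tool_rot: [180.0, 0.1, 5.5]
force: [0.3, -0.5, -1.6]
grip_width: 0.0631
```

```bash
python3 - <<'E'
from h import *
go(.537,.0377,.0445,5.4)
t=caps();s=snap('scene','s6.png'); cv2.imwrite('pics/c10.png',np.hstack([cv2.resize(s[130:280,200:350],None,fx=2.6,fy=2.6),cv2.resize(t[130:280,170:320],None,fx=2.6,fy=2.6)])[...,::-1])
E
```

```text
t 23.82 pos [0.5365 0.039  0.1247] rot [1.8e+02 1.0e-01 5.5e+00] F [ 0.25 -0.46 -1.58] w 0.0631 q7 4.0
SHIFT cm [0.05 0.13 8.02] TURN 0.001 rows 2.0
cap 166.5 254.5 282.5 11.3 onz.068 [0.2285 0.0188] z.072 [0.2283 0.0187]
cap 254.5 361.8 212.7 9.5 onz.068 [ 0.4053 -0.3316] z.072 [ 0.4046 -0.3306]
cap 258.0 262.9 178.8 9.7 onz.068 [ 0.5453 -0.0379] z.072 [ 0.5441 -0.0379]
cap 246.0 313.7 173.0 9.3 onz.068 [ 0.5477 -0.1989] z.072 [ 0.5465 -0.1984]
cap 236.0 353.8 164.2 9.2 onz.068 [ 0.5638 -0.33  ] z.072 [ 0.5625 -0.329 ]
```

View pics/c10.png

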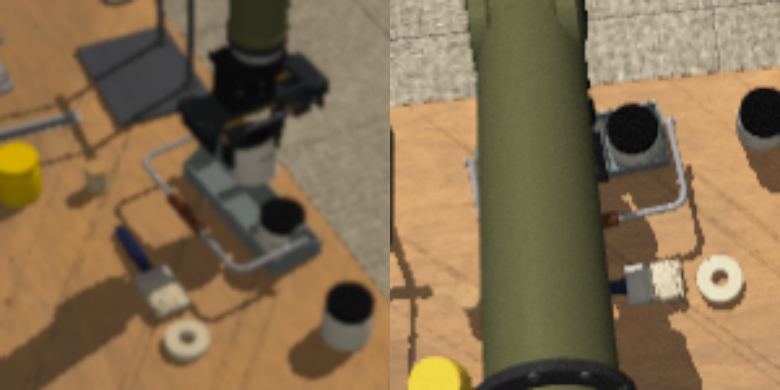

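Emit:
carry_out --pt "0 0.1 3" --pt "0 0.1 6" --pt "0 0.1 7.5" --pt "0 0.1 7.9" --pt "0 0.1 7.9" --turn '[0,0,0,0,0]' --gripper '[0.4,0.4,0.4,0.4,0.4]'

```text
time_s: 24.55
tool_pos: [0.5363, 0.0381, 0.0481]
tool_rot: [-179.9, 0.1, 5.4]
force: [-7.2, 1.1, 12.2]
grip_width: 0.0632
```

Emit:
carry_out --pt "0 0 0.1" --pt "0 0 0.1" --pt "0 0 0.1" --pt "0 0 0.1" --pt "0 0 -3" --turn '[0,0,0,0,0]' --gripper '[1,1,1,1,1]'

```text
time_s: 25.18
tool_pos: [0.5348, 0.0374, 0.0745]
tool_rot: [179.9, 0.3, 5.4]
force: [0.2, -0.1, 0.2]
grip_width: 0.0865
```

Emit:
carry_out --pt "0 0 -4" --pt "0 0 -8" --pt "0.3 6 -8" --pt "0.6 12 -8" --pt "0.8 18 -8" --turn '[0,0,0,0,0]' --gripper '[1,1,1,1,1]'

```text
time_s: 25.8
tool_pos: [0.5621, -0.1422, 0.1566]
tool_rot: [-180.0, -0.1, 5.4]
force: [1.2, -0.2, -0.4]
grip_width: 0.0867
```

```bash
python3 - <<'E'
from h import *
go(.564,-.330,.13,5.4)
t=caps();s=snap('scene','s7.png'); cv2.imwrite('pics/c11.png',np.hstack([cv2.resize(s[130:280,200:350],None,fx=2.6,fy=2.6),cv2.resize(t[130:280,170:320],None,fx=2.6,fy=2.6)])[...,::-1])
E
```

```text
t 25.8 pos [ 0.5621 -0.1422  0.1566] rot [-1.8e+02 -1.0e-01  5.4e+00] F [ 1.16 -0.16 -0.39] w 0.0867 q7 25.0
SHIFT cm [-1.59 18.71  2.65] TURN 0.001 rows 4.0
cap 218.5 279.0 261.0 19.4 onz.068 [ 0.2845 -0.0606] z.072 [ 0.2842 -0.0605]
cap 252.5 361.9 212.9 9.4 onz.068 [ 0.4047 -0.3317] z.072 [ 0.404  -0.3307]
cap 248.0 235.5 184.5 9.6 onz.068 [0.5358 0.0491] z.072 [0.5347 0.0488]
cap 237.0 353.8 164.2 9.2 onz.068 [ 0.5638 -0.33  ] z.072 [ 0.5625 -0.329 ]
```

View pics/c11.png

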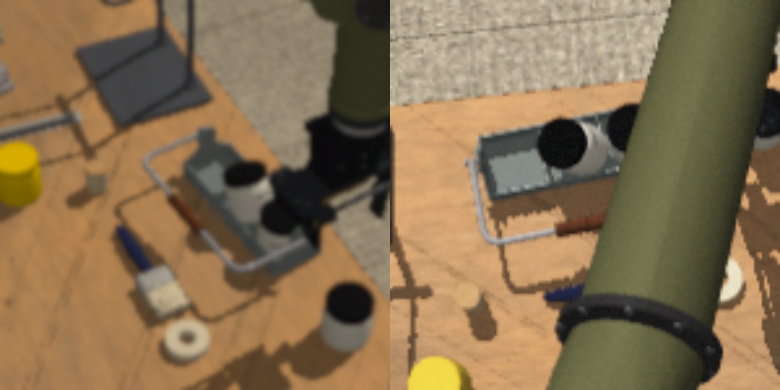

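Emit:
carry_out --pt "0 6 0" --pt "0 12 0" --pt "0 18 0" --pt "0 18 0" --turn '[0,0,0,0]' --gripper '[1,1,1,1]'

```text
time_s: 26.4
tool_pos: [0.576, -0.3268, 0.1559]
tool_rot: [179.8, 0.1, 4.9]
force: [-0.0, -0.2, 0.8]
grip_width: 0.0871
```

```bash
python3 - <<'E'
from h import *
t=caps();s=snap('scene','s8.png'); cv2.imwrite('pics/c12.png',np.hstack([cv2.resize(s[150:250,250:350],None,fx=4,fy=4,interpolation=cv2.INTER_CUBIC),cv2.resize(t[150:250,195:295],None,fx=4,fy=4,interpolation=cv2.INTER_CUBIC)])[...,::-1])
go(.564,-.330,.13,5.4)
E
```

```text
cap 335.0 272.0 348.0 27.2 onz.068 [ 0.0347 -0.0133] z.072 [ 0.0352 -0.0133]
cap 160.0 322.0 224.5 12.7 onz.068 [ 0.3815 -0.2037] z.072 [ 0.3808 -0.2031]
cap 256.5 361.8 212.6 9.5 onz.068 [ 0.4056 -0.3317] z.072 [ 0.4049 -0.3307]
cap 246.0 235.5 184.5 9.6 onz.068 [0.5358 0.0491] z.072 [0.5347 0.0488]
cap 259.0 263.0 178.7 9.7 onz.068 [ 0.5455 -0.0383] z.072 [ 0.5443 -0.0383]
cap 212.0 373.9 163.0 12.7 onz.068 [ 0.5612 -0.3952] z.072 [ 0.56  -0.394]
t 26.5 pos [ 0.5782 -0.3201  0.1556] rot [-180.     0.     5.3] F [ 0.31  0.19 -0.46] w 0.0871 q7 45.0
SHIFT cm [-1.51  0.86  2.56] TURN -0.002 rows 1.0
```

View pics/c12.png

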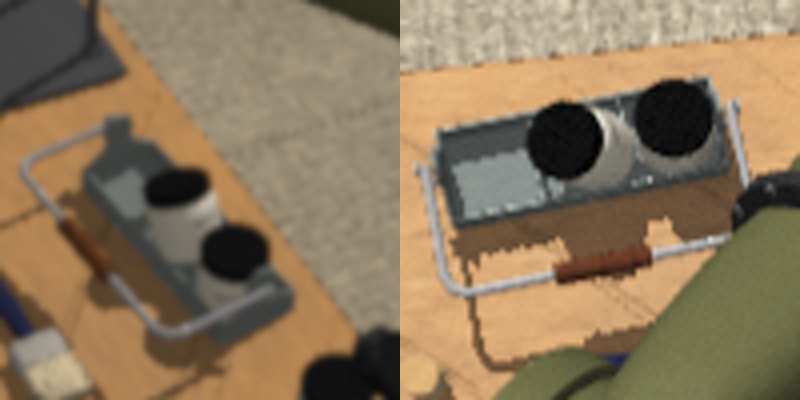

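Emit:
carry_out --pt "-1 -6 -1" --pt "-2 -12 -1" --pt "-3 -18 -1" --pt "-4 -24 -1" --pt "-4.5 -30 -1" --turn '[0,0,0,0,0]' --gripper '[1,1,1,1,1]'

```text
time_s: 27.12
tool_pos: [0.5043, -0.021, 0.1665]
tool_rot: [-179.9, -0.1, 5.6]
force: [1.1, 0.1, 0.2]
grip_width: 0.0869
```

```bash
python3 - <<'E'
from h import *
go(.5365,.044,.1,5.4)
E
```

```text
t 27.12 pos [ 0.5043 -0.021   0.1665] rot [-1.799e+02 -1.000e-01  5.600e+00] F [1.11 0.14 0.21] w 0.0869 q7 7.0
SHIFT cm [ 3.83 -6.14  6.67] TURN 0.004 rows 2.0
```

Emit:
carry_out --pt "2 -3 0" --pt "3.8 -6.1 0" --pt "3.8 -6.1 3" --pt "3.8 -6.1 6" --pt "3.8 -6.1 6.6" --turn '[0,0,0,0,0]' --gripper '[1,1,1,1,1]'

```text
time_s: 27.75
tool_pos: [0.5355, 0.041, 0.0985]
tool_rot: [-180.0, 0.2, 5.6]
force: [0.7, 0.9, 0.1]
grip_width: 0.0871
```

```bash
python3 - <<'E'
from h import *
go(.5365,.044,.053,5.4)
E
```

```text
t 27.75 pos [0.5355 0.041  0.0985] rot [-180.     0.2    5.6] F [0.68 0.9  0.07] w 0.0871 q7 5.0
SHIFT cm [ 0.15 -0.28  4.55] TURN 0.003 rows 1.0
```

Emit:
carry_out --pt "0.1 -0.2 2.5" --pt "0.1 -0.2 4.5" --pt "0.1 -0.2 4.5" --pt "0.1 -0.2 4.5" --pt "0.1 -0.2 4.5" --turn '[0,0,0,0,0]' --gripper '[1,1,1,0.7,0.6]'

```text
time_s: 28.38
tool_pos: [0.5395, 0.0412, 0.0566]
tool_rot: [-180.0, -0.1, 5.4]
force: [-0.1, -0.4, -0.4]
grip_width: 0.0744
```

Emit:
carry_out --pt "0 0 0" --pt "0 0 0" --pt "0 0 -3" --pt "0 0 -7" --pt "0 0 -11" --turn '[0,0,0,0,0]' --gripper '[0.5,0.4,0.4,0.4,0.4]'

```text
time_s: 29.0
tool_pos: [0.5381, 0.0406, 0.1658]
tool_rot: [180.0, 0.0, 5.4]
force: [0.5, 0.1, -1.5]
grip_width: 0.0629
```

```bash
python3 - <<'E'
from h import *
go(.408,-.203,.155,5.4)
t=caps();s=snap('scene','s9.png'); cv2.imwrite('pics/c13.png',np.hstack([cv2.resize(s[130:280,200:350],None,fx=2.6,fy=2.6),cv2.resize(t[130:280,170:320],None,fx=2.6,fy=2.6)])[...,::-1])
E
```

```text
t 29.0 pos [0.5381 0.0406 0.1658] rot [180.    0.    5.4] F [ 0.46  0.13 -1.48] w 0.0629 q7 2.0
SHIFT cm [-15.23  23.04   1.1 ] TURN -0.001 rows 5.0
cap 208.0 249.5 287.5 19.0 onz.068 [0.2154 0.0351] z.072 [0.2152 0.0348]
cap 255.5 361.8 212.7 9.5 onz.068 [ 0.4053 -0.3316] z.072 [ 0.4046 -0.3306]
cap 259.5 263.3 179.2 9.8 onz.068 [ 0.5439 -0.0391] z.072 [ 0.5427 -0.0391]
cap 246.5 313.5 173.2 9.5 onz.068 [ 0.5472 -0.1983] z.072 [ 0.546  -0.1977]
cap 236.0 353.8 164.2 9.2 onz.068 [ 0.5638 -0.33  ] z.072 [ 0.5625 -0.329 ]
```

View pics/c13.png

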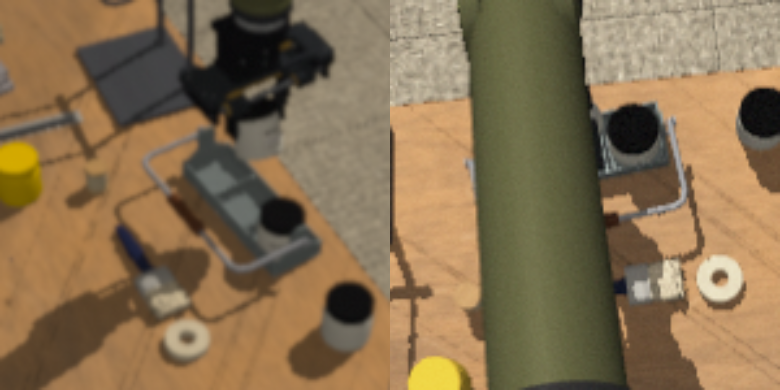

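Emit:
carry_out --pt "-4 6 -1" --pt "-8 12 -1" --pt "-11 17 -1" --pt "-13 20 -1" --pt "-15.2 23 0" --turn '[0,0,0,0,0]' --gripper '[0.4,0.4,0.4,0.4,0.4]'

```text
time_s: 29.72
tool_pos: [0.4073, -0.2046, 0.1646]
tool_rot: [-180.0, -0.0, 5.2]
force: [-0.0, 0.3, -1.6]
grip_width: 0.063
```

Emit:
carry_out --pt "0 0 3" --pt "0 0 6" --pt "0 0 8.5" --pt "0 0 9.5" --pt "0 0 9.5" --turn '[0,0,0,0,0]' --gripper '[0.4,0.4,0.4,0.4,0.4]'

```text
time_s: 30.35
tool_pos: [0.4081, -0.2023, 0.0695]
tool_rot: [-180.0, 0.1, 5.4]
force: [0.3, -0.3, -1.8]
grip_width: 0.0631
```

```bash
python3 - <<'E'
from h import *
go(.408,-.203,.055,5.4)
s=snap('scene','s10.png'); cv2.imwrite('pics/c14.png',cv2.resize(s[210:330,240:360],None,fx=5,fy=5,interpolation=cv2.INTER_CUBIC)[...,::-1])
E
```

```text
t 30.35 pos [ 0.4081 -0.2023  0.0695] rot [-1.8e+02  1.0e-01  5.4e+00] F [ 0.32 -0.35 -1.83] w 0.0631 q7 32.0
SHIFT cm [-0.01  0.07  1.45] TURN -0.0 rows 1.0
```

View pics/c14.png

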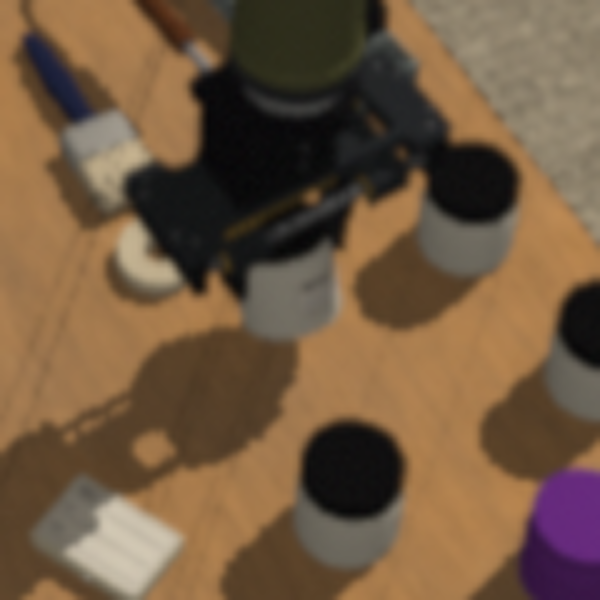

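Emit:
carry_out --pt "0 0 1" --pt "0 0 1.5" --pt "0 0 1.5" --pt "0 0 1.8" --pt "0 0 1.8" --turn '[0,0,0,0,0]' --gripper '[0.4,0.4,0.4,0.4,0.4]' --squeeze 5

```text
time_s: 31.02
tool_pos: [0.4088, -0.2024, 0.0522]
tool_rot: [-180.0, -0.0, 5.4]
force: [0.4, 1.1, -2.0]
grip_width: 0.0633
```

Emit:
carry_out --pt "0 0 0.2" --pt "0 0 0.4" --pt "0 0 0.4" --pt "0 0 0.4" --pt "0 0 0.4" --turn '[0,0,0,0,0]' --gripper '[0.4,0.4,0.4,0.4,0.4]'

```text
time_s: 31.65
tool_pos: [0.4096, -0.204, 0.0492]
tool_rot: [179.9, -0.1, 5.4]
force: [-1.3, -2.2, 6.0]
grip_width: 0.0638
```

Contact; release so it rights itself.

Emit:
carry_out --pt "0 0 0" --pt "0 0 0" --pt "0 0 0" --pt "0 0 0" --pt "0 0 -2" --turn '[0,0,0,0,0]' --gripper '[1,1,1,1,1]'

```text
time_s: 32.28
tool_pos: [0.4075, -0.202, 0.0673]
tool_rot: [-180.0, 0.2, 5.4]
force: [-0.5, 0.1, -0.1]
grip_width: 0.0863
```

Emit:
carry_out --pt "0 0 -4" --pt "0 0 -4" --pt "0 0 -4" --pt "0 0 -4" --turn '[0,0,0,0]' --gripper '[1,1,1,1]'

```text
time_s: 32.78
tool_pos: [0.4079, -0.2021, 0.1072]
tool_rot: [-180.0, 0.1, 5.4]
force: [-0.3, 0.4, 0.9]
grip_width: 0.0869
```

```bash
python3 - <<'E'
from h import *
t=caps();s=snap('scene','s11.png'); cv2.imwrite('pics/c15.png',np.hstack([cv2.resize(s[210:330,240:360],None,fx=3.3,fy=3.3,interpolation=cv2.INTER_CUBIC),cv2.resize(t[150:270,270:390],None,fx=3.3,fy=3.3,interpolation=cv2.INTER_CUBIC)])[...,::-1])
go(.408,-.203,.04,5.4)
E
```

```text
cap 276.0 316.0 340.5 24.8 onz.068 [ 0.0419 -0.1431] z.072 [ 0.0424 -0.1427]
cap 262.0 368.5 222.3 9.6 onz.068 [ 0.3731 -0.348 ] z.072 [ 0.3724 -0.3469]
cap 260.0 263.0 179.0 9.8 onz.068 [ 0.5446 -0.0382] z.072 [ 0.5434 -0.0382]
t 32.88 pos [ 0.4081 -0.2022  0.1074] rot [-1.8e+02  1.0e-01  5.4e+00] F [-0.1  -0.52 -0.74] w 0.087 q7 28.0
SHIFT cm [-0.    0.08  6.74] TURN -0.0 rows 2.0
```

View pics/c15.png

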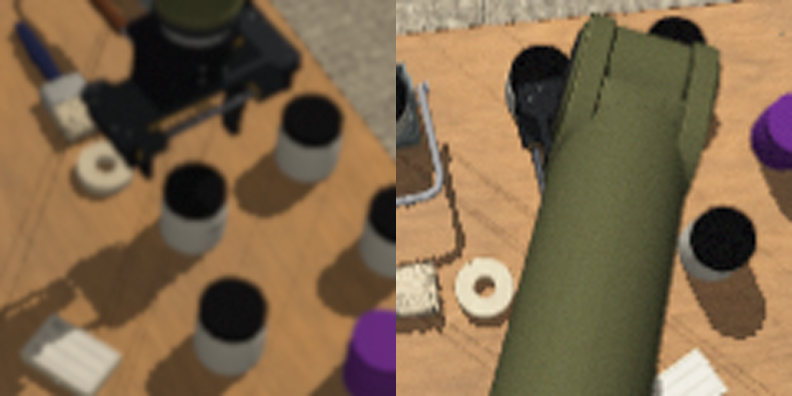

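```bash
python3 - <<'E'
from h import *
print(onz('scene',299.1,267.6,.068), onz('scene',240+232/3.3,210+312/3.3,.068),onz('scene',240+310/3.3,210+120/3.3,.068))
E
```

```text
[ 0.40226837 -0.22647425  0.068     ] [ 0.36896055 -0.35545372  0.068     ] [ 0.54266284 -0.20332252  0.068     ]
```

Emit:
carry_out --pt "0 -6 -2" --pt "0 -12 -2" --pt "0 -16 -2" --pt "0 -16 -2" --turn '[0,0,0,0]' --gripper '[1,1,1,1]' --squeeze 15

```text
time_s: 33.38
tool_pos: [0.3931, -0.0405, 0.1276]
tool_rot: [-180.0, 0.1, 5.7]
force: [0.3, -0.1, -0.7]
grip_width: 0.0867
```

```bash
python3 - <<'E'
from h import *
t=caps()
go(.408,-.220,.1,5.4)
E
```

```text
cap 262.0 368.5 222.3 9.6 onz.068 [ 0.3731 -0.348 ] z.072 [ 0.3724 -0.3469]
cap 260.0 326.8 216.5 9.5 onz.068 [ 0.4048 -0.2216] z.072 [ 0.4041 -0.221 ]
cap 246.0 313.5 173.0 9.6 onz.068 [ 0.5477 -0.1984] z.072 [ 0.5465 -0.1979]
cap 239.0 353.8 164.3 9.3 onz.068 [ 0.5635 -0.3301] z.072 [ 0.5623 -0.3292]
t 33.42 pos [ 0.3934 -0.0424  0.1278] rot [180.    0.    5.6] F [-0.91 -0.98 -0.01] w 0.0871 q7 1.0
SHIFT cm [-0.26 17.81  2.79] TURN 0.003 rows 3.0
```

Emit:
carry_out --pt "0 6 0" --pt "-0.3 12 0" --pt "-0.6 18 0" --pt "-0.6 18 3" --pt "-0.6 18 5" --turn '[0,0,0,0,0]' --gripper '[1,1,1,1,1]'

```text
time_s: 34.05
tool_pos: [0.4034, -0.2256, 0.0773]
tool_rot: [179.9, 0.1, 5.1]
force: [0.2, 1.1, -0.2]
grip_width: 0.087
```

```bash
python3 - <<'E'
from h import *
go(.4048,-.2216,.041,5.4)
E
```

```text
t 34.05 pos [ 0.4034 -0.2256  0.0773] rot [1.799e+02 1.000e-01 5.100e+00] F [ 0.21  1.13 -0.24] w 0.087 q7 35.0
SHIFT cm [ 0.18 -0.4   3.63] TURN -0.005 rows 1.0
```

Emit:
carry_out --pt "0.2 -0.3 0" --pt "0.2 -0.3 2.5" --pt "0.2 -0.3 3.5" --pt "0.2 -0.3 3.5" --pt "0.2 -0.3 3.5" --turn '[0,0,0,0,0]' --gripper '[1,1,1,1,1]'

```text
time_s: 34.67
tool_pos: [0.407, -0.22, 0.044]
tool_rot: [180.0, -0.1, 5.4]
force: [0.3, 0.2, -0.5]
grip_width: 0.087
```

```bash
python3 - <<'E'
from h import *
go(.4048,-.2216,.041,5.4)
E
```

```text
t 34.67 pos [ 0.407 -0.22   0.044] rot [ 1.8e+02 -1.0e-01  5.4e+00] F [ 0.35  0.22 -0.51] w 0.087 q7 39.0
SHIFT cm [-0.23  0.13  0.3 ] TURN -0.0 rows 1.0
```

Emit:
carry_out --pt "-0.2 0.1 0.3" --pt "-0.2 0.1 0.3" --pt "-0.2 0.1 0.3" --pt "-0.2 0.1 0.3" --pt "-0.2 0.1 0.3" --turn '[0,0,0,0,0]' --gripper '[1,0.7,0.5,0.5,0.4]'

```text
time_s: 35.3
tool_pos: [0.4049, -0.2209, 0.0404]
tool_rot: [180.0, -0.0, 5.4]
force: [1.4, -0.1, 0.1]
grip_width: 0.0631
```

Emit:
carry_out --pt "0 0 -4" --pt "0 0 -9" --pt "0 0 -12" --pt "0 0 -12" --pt "0 0 -12" --turn '[0,0,0,0,0]' --gripper '[0.4,0.4,0.4,0.4,0.4]'

```text
time_s: 35.92
tool_pos: [0.4036, -0.2204, 0.159]
tool_rot: [-179.9, 0.1, 5.4]
force: [0.4, 0.2, -2.9]
grip_width: 0.0629
```

```bash
python3 - <<'E'
from h import *
go(.537,.0377,.16,5.4)
t=read_camera('top'); cv2.imwrite('pics/c16.png',cv2.resize(t[155:240,190:300],None,fx=7,fy=7,interpolation=cv2.INTER_CUBIC)[...,::-1])
E
```

```text
t 35.92 pos [ 0.4036 -0.2204  0.159 ] rot [-1.799e+02  1.000e-01  5.400e+00] F [ 0.37  0.24 -2.91] w 0.0629 q7 27.0
SHIFT cm [ 15.71 -24.44  -0.1 ] TURN -0.0 rows 5.0
```

View pics/c16.png

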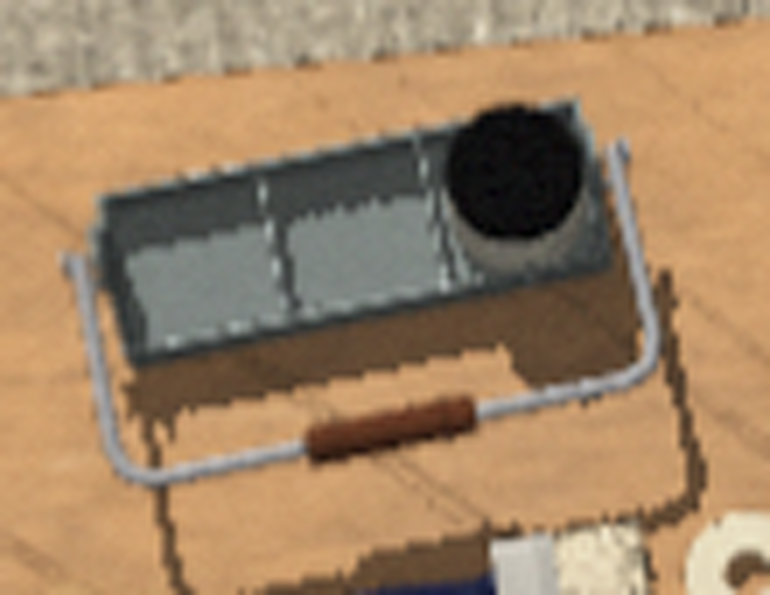

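Emit:
carry_out --pt "3.5 -5 -0.5" --pt "7 -10 -0.5" --pt "10 -15 -0.5" --pt "13 -20 -0.5" --pt "15.7 -24.5 -0.5" --turn '[0,0,0,0,0]' --gripper '[0.4,0.4,0.4,0.4,0.4]'

```text
time_s: 36.6
tool_pos: [0.5374, 0.0396, 0.1631]
tool_rot: [179.9, 0.2, 5.4]
force: [0.8, -2.1, -2.5]
grip_width: 0.0635
```

Emit:
carry_out --pt "0 0 0" --pt "0 0 0" --pt "0 0 0" --turn '[0,0,0]' --gripper '[0.4,0.4,0.4]'

```text
time_s: 36.98
tool_pos: [0.5371, 0.0359, 0.1645]
tool_rot: [180.0, 0.1, 5.2]
force: [0.5, 0.4, -1.4]
grip_width: 0.0631
```

```bash
python3 - <<'E'
from h import *
go(.537,.0377,.045,5.4)
E
```

```text
t 36.98 pos [0.5371 0.0359 0.1645] rot [1.8e+02 1.0e-01 5.2e+00] F [ 0.52  0.41 -1.45] w 0.0631 q7 4.0
SHIFT cm [ 0.03 -0.19 11.95] TURN -0.003 rows 2.0
```

Emit:
carry_out --pt "0 -0.15 3" --pt "0 -0.15 6" --pt "0 -0.15 8" --pt "0 -0.15 8.5" --pt "0 -0.15 8.5" --turn '[0,0,0,0,0]' --gripper '[0.4,0.4,0.4,0.4,0.4]'

```text
time_s: 37.6
tool_pos: [0.5378, 0.0386, 0.0806]
tool_rot: [-180.0, -0.0, 5.3]
force: [-0.1, 0.3, -1.7]
grip_width: 0.0626
```

Emit:
carry_out --pt "0 0 0" --pt "0 0 0" --turn '[0,0]' --gripper '[0.4,0.4]'

```text
time_s: 37.85
tool_pos: [0.5383, 0.0394, 0.0811]
tool_rot: [-180.0, -0.1, 5.4]
force: [-0.4, -0.4, -1.5]
grip_width: 0.063
```

```bash
python3 - <<'E'
from h import *
go(.537,.0377,.0445,5.4)
s=snap('scene','s12.png'); cv2.imwrite('pics/c17.png',cv2.resize(s[150:250,250:350],None,fx=5,fy=5,interpolation=cv2.INTER_CUBIC)[...,::-1])
E
```

```text
t 37.85 pos [0.5383 0.0394 0.0811] rot [-1.8e+02 -1.0e-01  5.4e+00] F [-0.37 -0.38 -1.49] w 0.063 q7 8.0
SHIFT cm [-0.15  0.16  3.66] TURN -0.0 rows 1.0
```

View pics/c17.png

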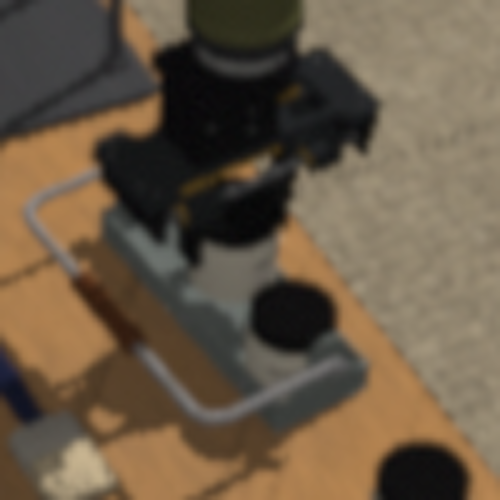

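Emit:
carry_out --pt "-0.1 0.16 0" --pt "-0.1 0.16 1.5" --pt "-0.1 0.16 2.7" --pt "-0.1 0.16 3.4" --pt "-0.1 0.16 3.4" --turn '[0,0,0,0,0]' --gripper '[0.4,0.4,0.4,0.4,0.4]'

```text
time_s: 38.52
tool_pos: [0.5364, 0.0374, 0.0455]
tool_rot: [180.0, 0.1, 5.4]
force: [0.1, -0.2, -2.0]
grip_width: 0.063
```

```bash
python3 - <<'E'
from h import *
go(.537,.0377,.0445,5.4)
E
```

```text
t 38.52 pos [0.5364 0.0374 0.0455] rot [1.8e+02 1.0e-01 5.4e+00] F [ 0.13 -0.21 -2.05] w 0.063 q7 10.0
SHIFT cm [ 0.06 -0.02  0.1 ] TURN -0.0 rows 1.0
```

No contact force, hanging freely just above the floor: release.

Emit:
carry_out --pt "0 0 0.1" --pt "0 0 0.1" --pt "0 0 0.1" --pt "0 0 0.1" --pt "0 0 -3" --turn '[0,0,0,0,0]' --gripper '[0.4,1,1,1,1]'

```text
time_s: 39.15
tool_pos: [0.5349, 0.0374, 0.0748]
tool_rot: [179.9, 0.3, 5.4]
force: [0.2, -0.1, -0.1]
grip_width: 0.0859
```

Emit:
carry_out --pt "0 0 -4" --pt "0 0 -8" --pt "0.3 6 -8" --pt "0.6 12 -8" --pt "0.8 18 -8" --turn '[0,0,0,0,0]' --gripper '[1,1,1,1,1]'

```text
time_s: 39.78
tool_pos: [0.5622, -0.1422, 0.1568]
tool_rot: [-180.0, -0.1, 5.5]
force: [0.2, 0.7, -0.6]
grip_width: 0.087
```

```bash
python3 - <<'E'
from h import *
go(.5637,-.330,.13,5.4)
t=caps();s=snap('scene','s13.png'); cv2.imwrite('pics/c18.png',np.hstack([cv2.resize(s[130:280,200:350],None,fx=2.6,fy=2.6),cv2.resize(t[130:280,170:320],None,fx=2.6,fy=2.6)])[...,::-1])
E
```

```text
t 39.77 pos [ 0.5622 -0.1422  0.1568] rot [-1.8e+02 -1.0e-01  5.5e+00] F [ 0.21  0.68 -0.57] w 0.087 q7 28.0
SHIFT cm [-1.64 18.71  2.67] TURN 0.001 rows 4.0
cap 472.0 264.0 365.0 29.4 onz.068 [-0.0107  0.0148] z.072 [-0.01    0.0146]
cap 176.0 277.0 264.0 12.1 onz.068 [ 0.2762 -0.0537] z.072 [ 0.2759 -0.0536]
cap 261.0 368.5 222.3 9.6 onz.068 [ 0.3731 -0.348 ] z.072 [ 0.3724 -0.3469]
cap 262.0 239.9 183.7 9.7 onz.068 [0.537  0.0351] z.072 [0.5358 0.0349]
cap 204.0 313.4 173.6 9.8 onz.068 [ 0.5457 -0.1978] z.072 [ 0.5445 -0.1973]
cap 236.0 353.8 164.2 9.2 onz.068 [ 0.5638 -0.33  ] z.072 [ 0.5625 -0.329 ]
```

View pics/c18.png

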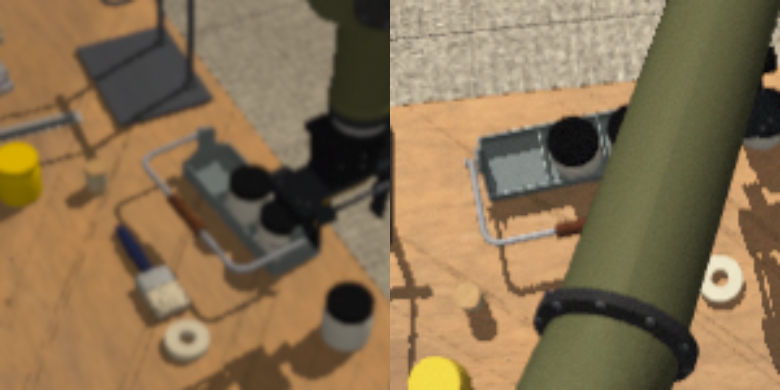

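Emit:
carry_out --pt "-0.5 6 0" --pt "-1 12 0" --pt "-1.6 18.7 0" --pt "-1.6 18.7 3" --pt "-1.6 18.7 6" --turn '[0,0,0,0,0]' --gripper '[1,1,1,1,1]'

```text
time_s: 40.5
tool_pos: [0.5631, -0.33, 0.0958]
tool_rot: [180.0, -0.0, 5.2]
force: [0.8, 1.2, -0.5]
grip_width: 0.0871
```

Emit:
carry_out --pt "0 0 0" --pt "0 0 0" --turn '[0,0]' --gripper '[1,1]'

```text
time_s: 40.75
tool_pos: [0.5641, -0.3284, 0.0974]
tool_rot: [180.0, -0.1, 5.4]
force: [0.1, -0.4, 0.7]
grip_width: 0.0873
```

```bash
python3 - <<'E'
from h import *
go(.5637,-.330,.041,5.4)
E
```

```text
t 40.75 pos [ 0.5641 -0.3284  0.0974] rot [ 1.8e+02 -1.0e-01  5.4e+00] F [ 0.06 -0.42  0.72] w 0.0873 q7 50.0
SHIFT cm [-0.06  0.15  5.64] TURN 0.0 rows 1.0
```

Emit:
carry_out --pt "0 0.15 3" --pt "0 0.15 5.6" --pt "0 0.15 5.6" --pt "0 0.15 5.6" --pt "0 0.15 5.6" --turn '[0,0,0,0,0]' --gripper '[1,1,1,0.7,0.5]'

```text
time_s: 41.38
tool_pos: [0.5646, -0.3306, 0.0421]
tool_rot: [179.9, -0.2, 5.4]
force: [0.8, -0.4, -0.2]
grip_width: 0.0741
```

Emit:
carry_out --pt "0 0 0" --pt "0 0 0" --pt "0 0 -3" --pt "0 0 -6" --pt "0 0 -6" --turn '[0,0,0,0,0]' --gripper '[0.5,0.4,0.4,0.4,0.4]'

```text
time_s: 42.0
tool_pos: [0.5647, -0.3312, 0.1027]
tool_rot: [179.9, -0.2, 5.4]
force: [0.2, -0.4, -1.0]
grip_width: 0.0624
```

```bash
python3 - <<'E'
from h import *
[read_camera('top') for i in range(4)]
weigh()
t=caps()
go(.5637,-.330,.041,5.4)
E
```

```text
F mean [-0.19  0.1  -0.55] sem [0.1  0.13 0.11] effort [-46.122 -27.26    0.086]
cap 360.5 264.5 336.0 28.2 onz.068 [0.071  0.0049] z.072 [0.0714 0.0048]
cap 266.0 368.7 222.1 9.8 onz.068 [ 0.3736 -0.3485] z.072 [ 0.373  -0.3475]
cap 171.0 312.5 219.0 14.2 onz.068 [ 0.4016 -0.1768] z.072 [ 0.4009 -0.1763]
cap 262.0 239.9 183.7 9.7 onz.068 [0.537  0.0351] z.072 [0.5358 0.0349]
cap 258.0 263.1 179.3 9.6 onz.068 [ 0.5437 -0.0383] z.072 [ 0.5425 -0.0383]
cap 402.0 372.0 165.0 19.7 onz.068 [ 0.5553 -0.3879] z.072 [ 0.5541 -0.3868]
t 43.25 pos [ 0.5635 -0.3301  0.1002] rot [-180.    -0.     5.4] F [ 0.43  0.27 -0.67] w 0.0626 q7 50.0
SHIFT cm [ 0.02 -0.    5.92] TURN -0.0 rows 1.0
```

Emit:
carry_out --pt "0 0 3" --pt "0 0 5.4" --pt "0 0 5.9" --pt "0 0 5.9" --pt "0 0 5.9" --turn '[0,0,0,0,0]' --gripper '[0.4,0.4,0.4,0.4,0.4]'

```text
time_s: 43.88
tool_pos: [0.5638, -0.3303, 0.0417]
tool_rot: [180.0, -0.0, 5.4]
force: [-0.1, 0.5, -1.1]
grip_width: 0.0624
```

Emit:
carry_out --pt "0 0 0" --pt "0 0 0" --pt "0 0 0" --pt "0 0 0" --pt "0 0 -3" --turn '[0,0,0,0,0]' --gripper '[1,1,1,1,1]'

```text
time_s: 44.5
tool_pos: [0.5619, -0.3287, 0.0692]
tool_rot: [-179.9, 0.2, 5.4]
force: [0.3, 0.7, 0.5]
grip_width: 0.0863
```

Emit:
carry_out --pt "0 0 -6" --pt "0 0 -11" --pt "-4 -4 -13" --pt "-8 -8 -13" --pt "-12 -13 -13" --turn '[0,0,0,0,0]' --gripper '[1,1,1,0.6,0.6]'

```text
time_s: 45.12
tool_pos: [0.4315, -0.2129, 0.2009]
tool_rot: [180.0, 0.0, 5.3]
force: [0.0, 1.3, 0.6]
grip_width: 0.0744
```

```bash
python3 - <<'E'
from h import *
[read_camera('top') for i in range(3)]
t=caps();cv2.imwrite('pics/t3.png',t[...,::-1]);s=snap('scene','s14.png')
cv2.imwrite('pics/c19.png',cv2.resize(t[155:240,190:300],None,fx=7,fy=7,interpolation=cv2.INTER_CUBIC)[...,::-1])
cv2.imwrite('pics/c20.png',cv2.resize(s[160:360,230:430],None,fx=3,fy=3,interpolation=cv2.INTER_CUBIC)[...,::-1])
E
```

```text
cap 157.5 369.0 222.1 9.4 onz.068 [ 0.3734 -0.3495] z.072 [ 0.3728 -0.3484]
cap 264.0 240.0 183.7 9.8 onz.068 [0.537 0.035] z.072 [0.5358 0.0348]
cap 259.5 263.2 179.2 9.7 onz.068 [ 0.5439 -0.0388] z.072 [ 0.5427 -0.0388]
cap 153.5 312.5 173.0 9.1 onz.068 [ 0.548  -0.1953] z.072 [ 0.5468 -0.1947]
```

View pics/c19.png

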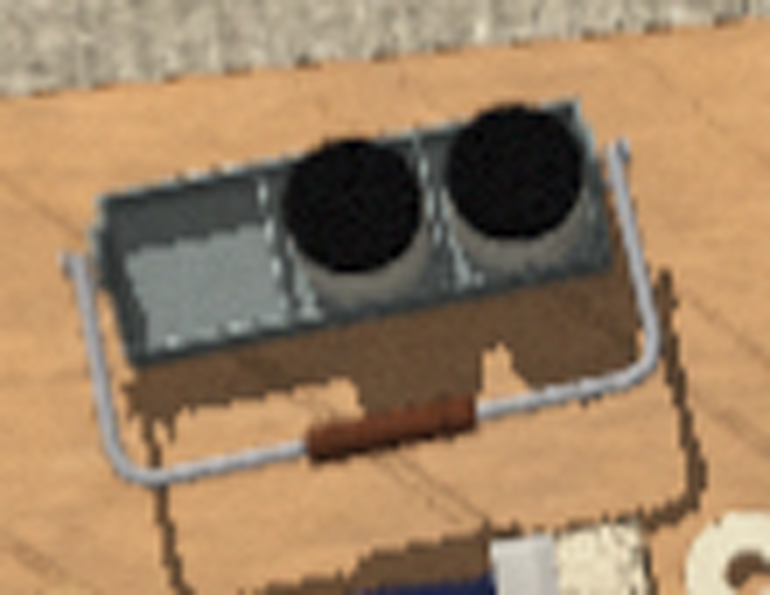

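View pics/c20.png

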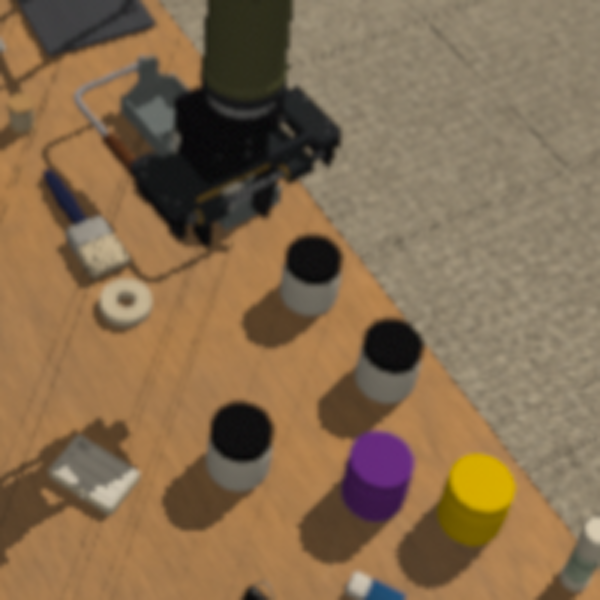

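```bash
python3 - <<'E'
from h import *
go(.436,.005,.12,5.5)
E
```

```text
t 45.38 pos [ 0.4337 -0.213   0.202 ] rot [-180.    -0.2    5.4] F [-0.01 -0.6   0.67] w 0.0564 q7 26.0
SHIFT cm [  2.26 -21.68   8.22] TURN -0.001 rows 4.0
```

Emit:
carry_out --pt "0.5 -6 0" --pt "1 -12 2" --pt "1.8 -17 4" --pt "2.3 -21.7 6" --pt "2.3 -21.7 7" --turn '[0,0,0,0,0]' --gripper '[0.5,0.5,0.5,0.5,0.5]'

```text
time_s: 46.0
tool_pos: [0.4361, 0.0072, 0.1294]
tool_rot: [179.8, 0.2, 5.6]
force: [-0.2, -1.1, -0.3]
grip_width: 0.044
```

Emit:
carry_out --pt "0 0 1" --pt "0 0 1" --pt "0 0 1" --turn '[0,0,0]' --gripper '[0.5,0.5,0.5]'

```text
time_s: 46.38
tool_pos: [0.436, 0.004, 0.1216]
tool_rot: [180.0, -0.0, 5.2]
force: [0.4, -0.1, -0.1]
grip_width: 0.0439
```

```bash
python3 - <<'E'
from h import *
go(.436,.005,.0475,5.5)
s=snap('scene','s15.png'); cv2.imwrite('pics/c21.png',cv2.resize(s[150:270,230:350],None,fx=5,fy=5,interpolation=cv2.INTER_CUBIC)[...,::-1])
E
```

```text
t 46.38 pos [0.436  0.004  0.1216] rot [180.   -0.    5.2] F [ 0.38 -0.05 -0.07] w 0.0439 q7 -1.0
SHIFT cm [ 0.01 -0.1   7.41] TURN -0.005 rows 2.0
```

View pics/c21.png

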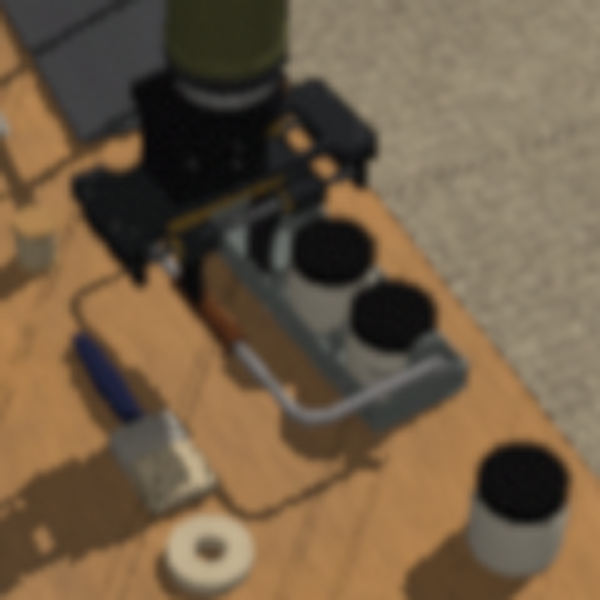

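Emit:
carry_out --pt "0 -0.1 3" --pt "0 -0.1 6" --pt "0 -0.1 7.4" --pt "0 -0.1 7.4" --pt "0 -0.1 7.4" --turn '[0,0,0,0,0]' --gripper '[0.5,0.5,0.5,0.5,0.5]' --squeeze 10

```text
time_s: 47.05
tool_pos: [0.4363, 0.0063, 0.0483]
tool_rot: [-180.0, -0.1, 5.4]
force: [0.2, -0.4, 0.9]
grip_width: 0.0432
```

Emit:
carry_out --pt "0 0 0" --pt "0 0 0" --pt "0 0 0" --pt "0 0 0" --pt "0 0 0" --turn '[0,0,0,0,0]' --gripper '[0.3,0.2,0.15,0.1,0.1]'

```text
time_s: 47.68
tool_pos: [0.4361, 0.0064, 0.0476]
tool_rot: [-180.0, -0.1, 5.4]
force: [2.7, 0.5, 0.1]
grip_width: 0.0176
```

```bash
python3 - <<'E'
from h import *
go(.436,.005,.0475,5.5)
s=snap('scene','s16.png'); cv2.imwrite('pics/c22.png',cv2.resize(s[150:270,230:350],None,fx=5,fy=5,interpolation=cv2.INTER_CUBIC)[...,::-1])
E
```

```text
t 47.67 pos [0.4361 0.0064 0.0476] rot [-1.8e+02 -1.0e-01  5.4e+00] F [2.7  0.54 0.1 ] w 0.0176 q7 3.0
SHIFT cm [-0.02  0.14  0.01] TURN -0.002 rows 1.0
```

View pics/c22.png

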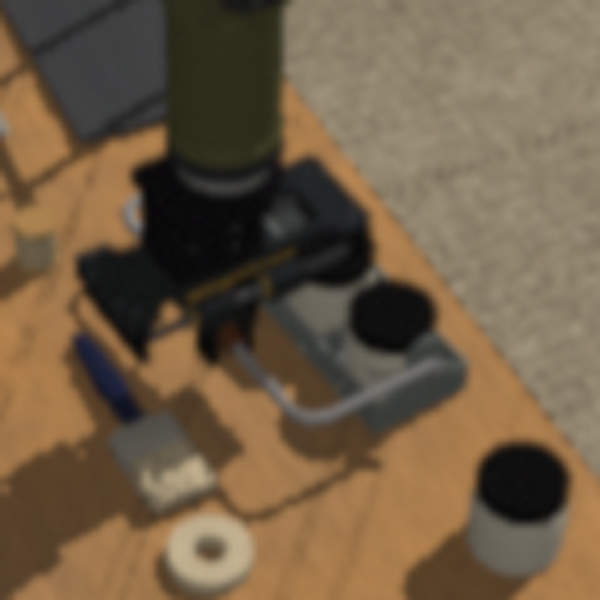

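Emit:
carry_out --pt "0.1 0 -1.46" --pt "0.41 0 -2.89" --pt "0.91 0 -4.27" --pt "1.6 0 -5.56" --pt "2.46 0 -6.75" --turn '[0,0,0,0,0]' --gripper '[0.1,0.1,0.1,0.1,0.1]' --squeeze 20

```text
time_s: 48.35
tool_pos: [0.4598, 0.0087, 0.1156]
tool_rot: [-180.0, 0.1, 5.4]
force: [0.4, 1.6, -0.8]
grip_width: 0.0172
```

Emit:
carry_out --pt "1.01 0 -1.05" --pt "2.17 0 -1.95" --pt "3.44 0 -2.69" --pt "4.8 0 -3.24" --pt "6.22 0 -3.59" --turn '[0,0,0,0,0]' --gripper '[0.1,0.1,0.1,0.1,0.1]'

```text
time_s: 48.98
tool_pos: [0.5235, 0.0151, 0.1514]
tool_rot: [-180.0, -0.1, 5.4]
force: [-0.3, 3.2, 2.1]
grip_width: 0.0172
```

Emit:
carry_out --pt "1 0 -0.1" --pt "1.8 0 -0.1" --pt "1.8 0 -0.1" --pt "1.8 0 -0.1" --pt "1.8 0 -0.1" --turn '[0,0,0,0,0]' --gripper '[0.1,0.1,0.1,0.1,0.1]' --squeeze 40

```text
time_s: 49.6
tool_pos: [0.5414, 0.0169, 0.1524]
tool_rot: [-180.0, -0.2, 5.4]
force: [0.8, 3.9, 6.1]
grip_width: 0.0167
```

```bash
python3 - <<'E'
from h import *
go(.537,.015,.152,5.5)
s=snap('scene','s17.png');t=read_camera('top'); cv2.imwrite('pics/c23.png',np.hstack([cv2.resize(s[130:280,230:380],None,fx=2.6,fy=2.6,interpolation=cv2.INTER_CUBIC),cv2.resize(t[100:250,170:320],None,fx=2.6,fy=2.6)])[...,::-1])
E
```

```text
t 49.6 pos [0.5414 0.0169 0.1524] rot [-180.    -0.2    5.4] F [0.79 3.9  6.09] w 0.0167 q7 6.0
SHIFT cm [-0.46  0.15  0.04] TURN -0.001 rows 1.0
```

View pics/c23.png

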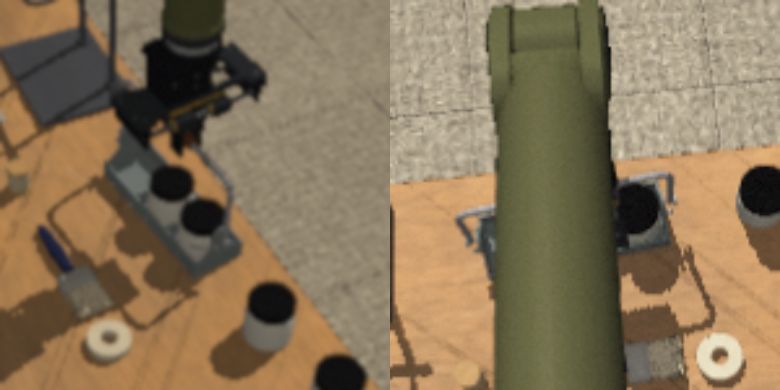

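Emit:
carry_out --pt "-0.2 0 -0.5" --pt "-0.2 0 -1" --pt "-0.2 0 -1.5" --pt "-0.2 0 -2" --pt "-0.2 0 -2.5" --turn '[0,0,0,0,0]' --gripper '[0.1,0.1,0.1,0.1,0.1]'

```text
time_s: 50.32
tool_pos: [0.5376, 0.0157, 0.1769]
tool_rot: [180.0, 0.0, 5.4]
force: [0.2, -0.1, -7.1]
grip_width: 0.0171
```

Emit:
carry_out --pt "0 0 -0.5" --pt "0 0 -0.5" --pt "0 0 -0.5" --turn '[0,0,0]' --gripper '[0.1,0.1,0.1]'

```text
time_s: 50.7
tool_pos: [0.5375, 0.0159, 0.1816]
tool_rot: [-180.0, 0.0, 5.4]
force: [-0.5, -0.1, -7.2]
grip_width: 0.017
```

```bash
python3 - <<'E'
from h import *
go(.40,.35,.254,-3.3); print(telemetry.get_obs()['wrist_torque'].round(2))
s=snap('scene','s18.png'); cv2.imwrite('pics/c24.png',cv2.resize(s[130:270,220:360],None,fx=4.2,fy=4.2,interpolation=cv2.INTER_CUBIC)[...,::-1])
E
```

```text
t 50.7 pos [0.5375 0.0159 0.1816] rot [-180.     0.     5.4] F [-0.52 -0.09 -7.16] w 0.017 q7 5.0
SHIFT cm [-10.56 -34.56  -7.24] TURN 0.152 rows 6.0
[-0.07  0.07 -0.  ]
```

View pics/c24.png

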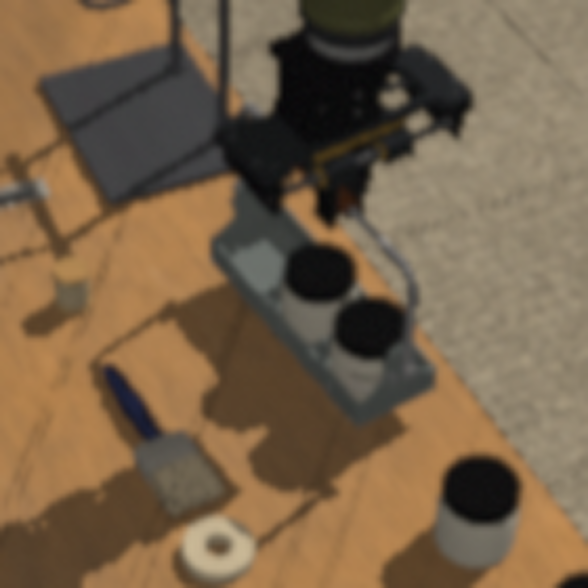

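Emit:
carry_out --pt "0 0 -1" --pt "0 0 -2.5" --pt "0 0 -4.5" --pt "0 0 -6.3" --pt "0 0 -7.5" --turn '[0,0,0,0,0]' --gripper '[0.1,0.1,0.1,0.1,0.1]'

```text
time_s: 51.38
tool_pos: [0.5382, 0.0158, 0.2585]
tool_rot: [-180.0, -0.1, 5.4]
force: [0.3, -0.4, -7.8]
grip_width: 0.0171
```

Emit:
carry_out --pt "-0.6 0 0" --pt "-1.8 0 0" --pt "-3.6 -0.3 0" --pt "-5.4 -1 0" --pt "-7.2 -2 0" --turn '[0,0,0,0,0]' --gripper '[0.1,0.1,0.1,0.1,0.1]'

```text
time_s: 52.0
tool_pos: [0.462, 0.0285, 0.2557]
tool_rot: [180.0, 0.1, 5.3]
force: [-1.3, -0.5, -6.8]
grip_width: 0.0169
```

Emit:
carry_out --pt "-1.8 -1.2 0" --pt "-3.2 -2.6 0" --pt "-4.4 -4.2 0" --pt "-5 -6 0" --pt "-5.2 -8 0" --turn '[0,0,0.01,0.02,0.03]' --gripper '[0.1,0.1,0.1,0.1,0.1]'

```text
time_s: 52.62
tool_pos: [0.4032, 0.1035, 0.2558]
tool_rot: [180.0, 0.1, 3.6]
force: [-0.4, -0.8, -6.9]
grip_width: 0.0168
```

```bash
python3 - <<'E'
from h import *
go(.385,.3486,.256,-3.3); print(telemetry.get_obs()['wrist_torque'].round(2))
s=snap('scene','s19.png'); cv2.imwrite('pics/c25.png',cv2.resize(s[80:270,180:370],None,fx=3.1,fy=3.1,interpolation=cv2.INTER_CUBIC)[...,::-1])
E
```

```text
t 52.62 pos [0.4032 0.1035 0.2558] rot [1.8e+02 1.0e-01 3.6e+00] F [-0.4  -0.75 -6.86] w 0.0168 q7 -20.0
SHIFT cm [-2.600e-01 -2.458e+01 -2.000e-02] TURN 0.121 rows 4.0
[-0.07  0.09 -0.04]
```

View pics/c25.png

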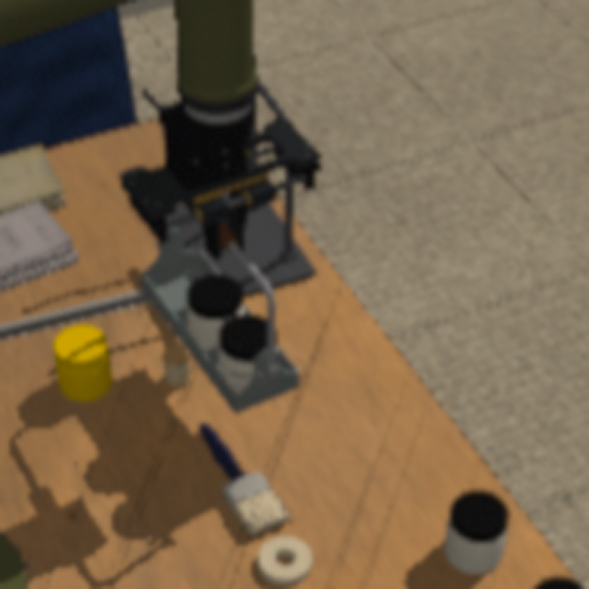

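Emit:
carry_out --pt "-0.3 -1.8 0" --pt "-0.5 -3.6 0" --pt "-0.7 -5.4 0" --pt "-0.8 -7.2 0" --pt "-0.8 -9 0" --turn '[0.01,0.02,0.03,0.04,0.05]' --gripper '[0.1,0.1,0.1,0.1,0.1]'

```text
time_s: 53.3
tool_pos: [0.3903, 0.1925, 0.2559]
tool_rot: [179.9, 0.1, 0.8]
force: [-0.1, 0.2, -8.0]
grip_width: 0.0168
```

Emit:
carry_out --pt "0 -1.8 0" --pt "0 -3.6 0" --pt "0 -5.4 0" --pt "0 -7.2 0" --pt "0 -9 0" --turn '[0.015,0.03,0.045,0.06,0.07]' --gripper '[0.1,0.1,0.1,0.1,0.1]'

```text
time_s: 53.92
tool_pos: [0.3894, 0.2828, 0.256]
tool_rot: [179.9, 0.0, -3.3]
force: [-0.4, -0.7, -7.1]
grip_width: 0.0168
```

```bash
python3 - <<'E'
from h import *
go(.385,.3486,.256,-3.3); print(telemetry.get_obs()['wrist_torque'].round(2))
E
```

```text
t 53.92 pos [0.3894 0.2828 0.256 ] rot [179.9   0.   -3.3] F [-0.37 -0.7  -7.14] w 0.0168 q7 -43.0
SHIFT cm [-0.81 -6.55 -0.  ] TURN 0.001 rows 2.0
[-0.11 -0.05  0.  ]
```

Emit:
carry_out --pt "-0.2 -1.8 0" --pt "-0.4 -3.4 0" --pt "-0.6 -4.8 0" --pt "-0.7 -5.8 0" --pt "-0.7 -6.4 0" --turn '[0,0,0,0,0]' --gripper '[0.1,0.1,0.1,0.1,0.1]'

```text
time_s: 54.55
tool_pos: [0.3863, 0.3479, 0.2566]
tool_rot: [180.0, -0.0, -3.2]
force: [-0.7, -0.0, -6.5]
grip_width: 0.017
```

Emit:
carry_out --pt "0 0 0" --pt "0 0 0" --pt "0 0 0" --turn '[0,0,0]' --gripper '[0.1,0.1,0.1]'

```text
time_s: 54.92
tool_pos: [0.3866, 0.3468, 0.2567]
tool_rot: [180.0, -0.0, -3.3]
force: [-1.0, -0.5, -6.3]
grip_width: 0.0174
```

```bash
python3 - <<'E'
from h import *
s=snap('scene','s20.png');t=snap('top','t4.png'); cv2.imwrite('pics/c26.png',np.hstack([cv2.resize(s[70:220,150:300],None,fx=2.6,fy=2.6,interpolation=cv2.INTER_CUBIC),cv2.resize(t[130:280,50:200],None,fx=2.6,fy=2.6)])[...,::-1])
go(.474,.3486,.256,-3.3); print(telemetry.get_obs()['wrist_torque'].round(2))
E
```

```text
t 55.02 pos [0.3865 0.3471 0.2568] rot [-180.    -0.    -3.2] F [ 0.41  0.13 -6.38] w 0.0172 q7 -48.0
SHIFT cm [ 8.73 -0.64  0.08] TURN 0.001 rows 2.0
[-0.05  0.07 -0.07]
```

View pics/c26.png

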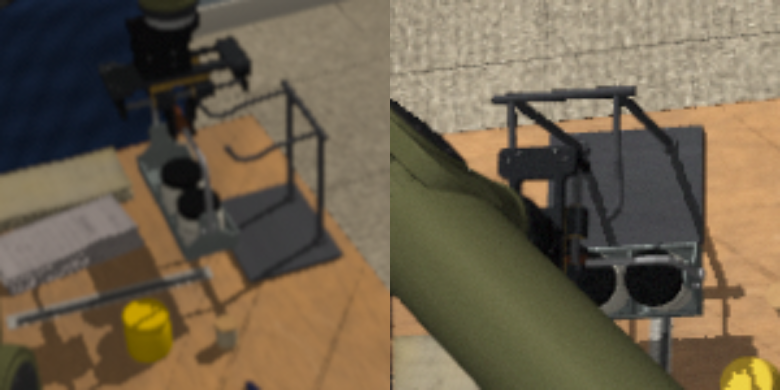

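Emit:
carry_out --pt "0.6 0 0" --pt "1.8 -0.1 0" --pt "3.3 -0.3 0" --pt "4.8 -0.5 0" --pt "6.3 -0.6 0" --turn '[0,0,0,0,0]' --gripper '[0.1,0.1,0.1,0.1,0.1]'

```text
time_s: 55.65
tool_pos: [0.4512, 0.3498, 0.2565]
tool_rot: [180.0, -0.0, -3.2]
force: [0.1, -0.4, -7.3]
grip_width: 0.0169
```

Emit:
carry_out --pt "1.2 0 0" --pt "2 0 0" --pt "2.4 0 0" --pt "2.4 0 0" --pt "2.4 0 0" --turn '[0,0,0,0,0]' --gripper '[0.1,0.1,0.1,0.1,0.1]'

```text
time_s: 56.28
tool_pos: [0.4731, 0.3487, 0.2567]
tool_rot: [-180.0, 0.0, -3.2]
force: [-0.7, -0.3, -6.6]
grip_width: 0.0165
```

```bash
python3 - <<'E'
from h import *
s=snap('scene','s21.png');t=snap('top','t5.png'); cv2.imwrite('pics/c27.png',np.hstack([cv2.resize(s[70:220,170:320],None,fx=2.6,fy=2.6,interpolation=cv2.INTER_CUBIC),cv2.resize(t[130:280,50:200],None,fx=2.6,fy=2.6)])[...,::-1])
go(.474,.3486,.198,-3.3); print(telemetry.get_obs()['wrist_torque'].round(2))
E
```

```text
t 56.38 pos [0.4732 0.3487 0.2568] rot [-180.     0.    -3.2] F [ 0.41  0.03 -6.97] w 0.0171 q7 -40.0
SHIFT cm [0.09 0.01 5.88] TURN 0.002 rows 1.0
[-0.08  0.04 -0.04]
```

View pics/c27.png

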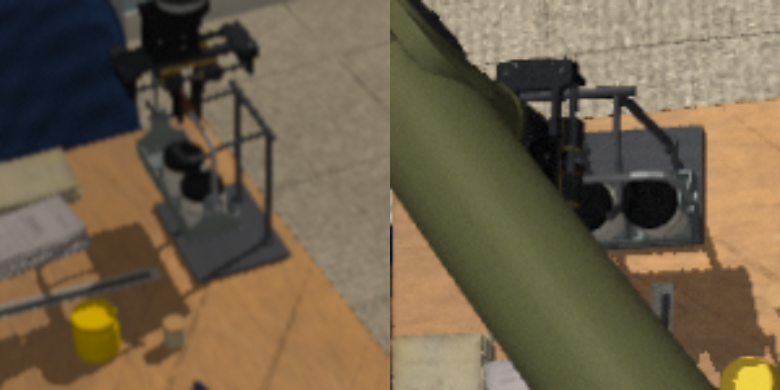

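Emit:
carry_out --pt "0 0 0.8" --pt "0 0 1.8" --pt "0 0 2.8" --pt "0 0 3.8" --pt "0 0 4.5" --turn '[0,0,0,0,0]' --gripper '[0.1,0.1,0.1,0.1,0.1]'

```text
time_s: 57.0
tool_pos: [0.4733, 0.3483, 0.2106]
tool_rot: [180.0, 0.0, -3.2]
force: [-0.3, -0.3, -6.7]
grip_width: 0.0173
```

Emit:
carry_out --pt "0 0 0.4" --pt "0 0 0.8" --pt "0 0 1.1" --pt "0 0 1.3" --pt "0 0 1.3" --turn '[0,0,0,0,0]' --gripper '[0.1,0.1,0.1,0.1,0.1]'

```text
time_s: 57.62
tool_pos: [0.4735, 0.3485, 0.1986]
tool_rot: [-180.0, 0.0, -3.2]
force: [-0.9, -0.2, -7.2]
grip_width: 0.017
```

```bash
python3 - <<'E'
from h import *
s=snap('scene','s22.png'); cv2.imwrite('pics/c28.png',cv2.resize(s[70:220,170:320],None,fx=4,fy=4,interpolation=cv2.INTER_CUBIC)[...,::-1])
weigh(8)
go(.474,.3486,.198,-3.3); print(telemetry.get_obs()['wrist_torque'].round(2))
E
```

```text
F mean [ 0.12  0.14 -7.22] sem [0.11 0.15 0.17] effort [-4.4758e+01 -3.3955e+01 -1.0000e-02]
t 58.08 pos [0.4736 0.3485 0.1987] rot [-180.    -0.    -3.2] F [ 0.15  0.36 -7.77] w 0.0167 q7 -40.0
SHIFT cm [ 0.04 -0.01  0.07] TURN 0.002 rows 1.0
[-0.11  0.08  0.04]
```

View pics/c28.png

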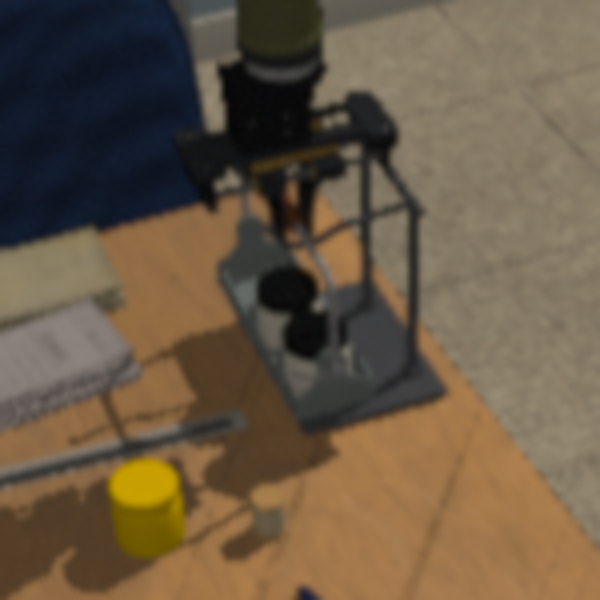

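Emit:
carry_out --pt "0 0 0.2" --pt "0 0 0.4" --pt "0 0 0.4" --pt "0 0 0.4" --turn '[0,0,0,0]' --gripper '[0.1,0.1,0.1,0.1]'

```text
time_s: 58.58
tool_pos: [0.4739, 0.3487, 0.1969]
tool_rot: [-179.9, -0.1, -3.2]
force: [-3.7, -2.7, 5.5]
grip_width: 0.0168
```

```bash
python3 - <<'E'
from h import *
s=snap('scene','s23.png'); cv2.imwrite('pics/c29.png',cv2.resize(s[70:220,170:320],None,fx=4,fy=4,interpolation=cv2.INTER_CUBIC)[...,::-1])
weigh(6)
E
```

```text
F mean [-3.46 -2.37  5.99] sem [0.23 0.15 0.17] effort [-37.779 -29.88   -1.525]
```

View pics/c29.png

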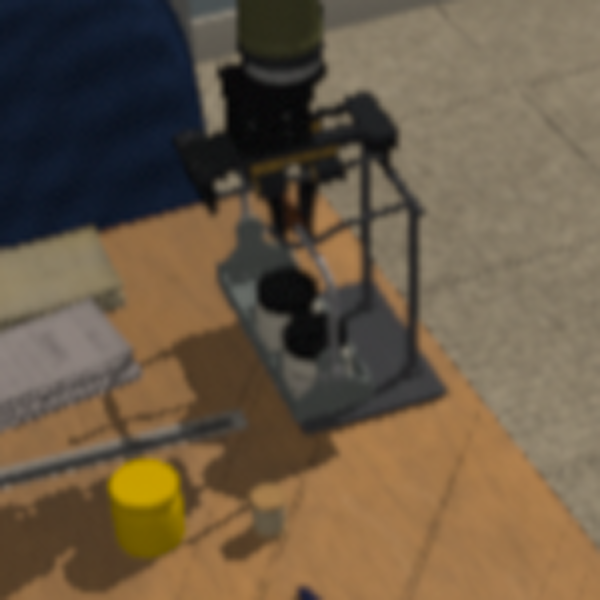

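Emit:
carry_out --pt "-0.15 0 -0.1" --pt "-0.15 0 -0.1" --pt "-0.15 0 -0.1" --turn '[0,0,0]' --gripper '[0.1,0.1,0.1]' --squeeze 10

```text
time_s: 59.3
tool_pos: [0.4732, 0.3488, 0.1965]
tool_rot: [-179.9, -0.1, -3.2]
force: [2.9, 0.2, 2.9]
grip_width: 0.0177
```

Emit:
carry_out --pt "0 0 0" --pt "0 0 0" --pt "0 0 0" --pt "0 0 0" --pt "0 0 0" --turn '[0,0,0,0,0]' --gripper '[0.24,0.28,0.35,0.45,0.45]'

```text
time_s: 59.92
tool_pos: [0.4719, 0.3486, 0.1955]
tool_rot: [180.0, 0.0, -3.2]
force: [-0.5, -0.6, -0.4]
grip_width: 0.0377
```

```bash
python3 - <<'E'
from h import *
s=snap('scene','s24.png'); cv2.imwrite('pics/c30.png',cv2.resize(s[70:220,170:320],None,fx=4,fy=4,interpolation=cv2.INTER_CUBIC)[...,::-1])
weigh(6); go(.474,.3486,.3,-3.3)
E
```

```text
F mean [ 0.22 -0.07 -0.03] sem [0.2  0.21 0.16] effort [-4.0750e+01 -3.0489e+01 -1.8000e-02]
t 60.27 pos [0.4721 0.3486 0.1957] rot [-180.    -0.    -3.2] F [ 0.86 -0.71 -0.66] w 0.0389 q7 -40.0
SHIFT cm [ 1.900e-01 -1.000e-02 -1.043e+01] TURN 0.002 rows 2.0
```

View pics/c30.png

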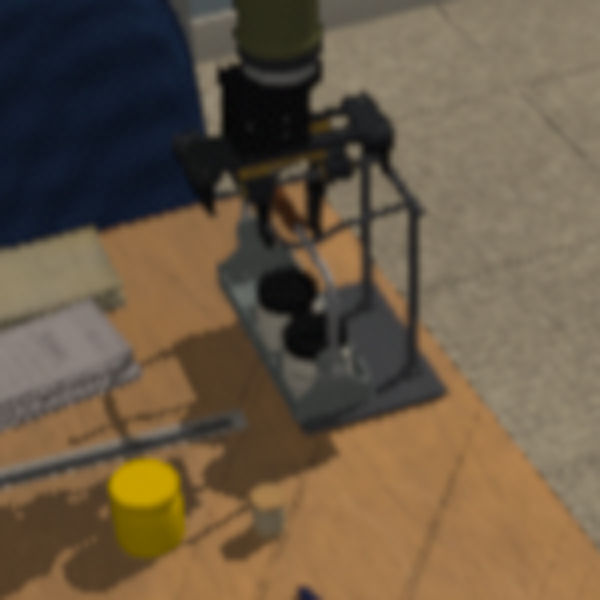

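It hangs with the gripper open and no tool force. Withdraw straight up.

Emit:
carry_out --pt "0 0 -2" --pt "0 0 -5" --pt "0 0 -8" --pt "0 0 -11" --pt "0 0 -13" --turn '[0,0,0,0,0]' --gripper '[0.45,0.45,0.45,0.45,0.45]'

```text
time_s: 60.9
tool_pos: [0.4724, 0.3487, 0.3274]
tool_rot: [-179.9, -0.1, -3.2]
force: [0.5, -0.2, -0.1]
grip_width: 0.0391
```

Emit:
carry_out --pt "-6 0 0" --pt "-6 5 0" --pt "-6 10 0" --pt "-6 15 0" --pt "-6 20 0" --turn '[0,0,0,0,0]' --gripper '[0.45,0.45,0.45,0.45,0.45]'

```text
time_s: 61.52
tool_pos: [0.4008, 0.1505, 0.3258]
tool_rot: [-180.0, -0.0, -3.2]
force: [1.6, -0.3, 0.4]
grip_width: 0.0392
```

```bash
python3 - <<'E'
from h import *
[read_camera('top') for i in range(10)]
s=snap('scene','s25.png');t=snap('top','t6.png'); cv2.imwrite('pics/c31.png',np.hstack([cv2.resize(s[70:220,170:320],None,fx=2.6,fy=2.6,interpolation=cv2.INTER_CUBIC),cv2.resize(t[130:280,60:210],None,fx=2.6,fy=2.6)])[...,::-1])
cv2.imwrite('pics/c32.png',cv2.resize(s,(800,600))[...,::-1]); go(.4,.1,.3,0)
E
```

```text
t 62.12 pos [0.4009 0.1528 0.3254] rot [180.    0.   -3.1] F [0.11 0.38 0.42] w 0.0392 q7 -32.0
SHIFT cm [0.2  5.28 2.55] TURN -0.055 rows 1.0
```

View pics/c31.png

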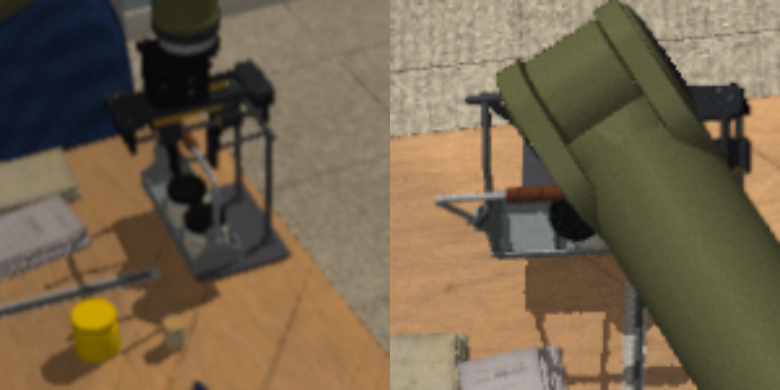

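View pics/c32.png

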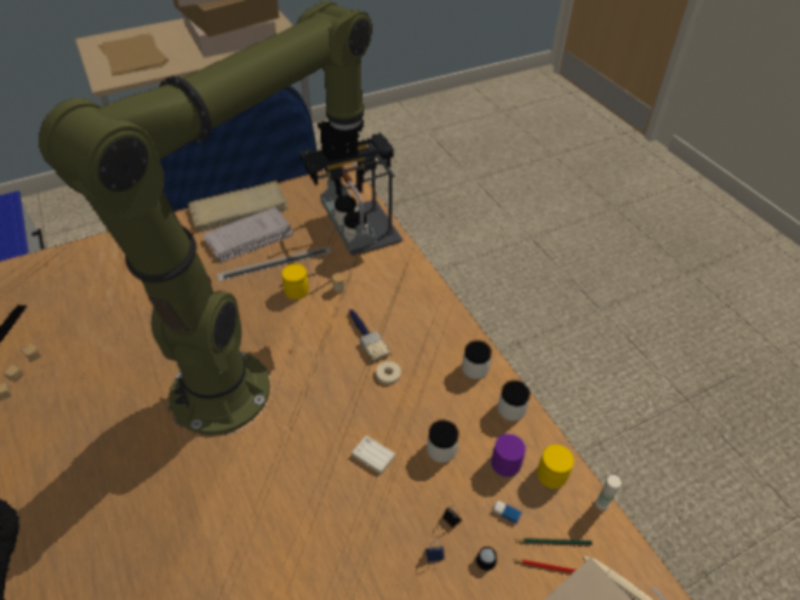

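Emit:
carry_out --pt "0 6 0" --pt "0 12 0" --pt "1 18 0" --pt "2 24 0" --pt "2 28 0" --turn '[0,0,0,0,0]' --gripper '[0.45,0.45,0.45,0.45,0.45]'

```text
time_s: 62.75
tool_pos: [0.4052, -0.1315, 0.3257]
tool_rot: [180.0, -0.0, -3.4]
force: [-0.6, 0.7, 0.9]
grip_width: 0.0393
```

```bash
python3 - <<'E'
from h import *
[read_camera('top') for i in range(6)]
s=snap('scene','s26.png');t=snap('top','t7.png'); cv2.imwrite('pics/c33.png',np.hstack([cv2.resize(s[70:220,170:320],None,fx=2.6,fy=2.6,interpolation=cv2.INTER_CUBIC),cv2.resize(t[130:280,60:210],None,fx=2.6,fy=2.6)])[...,::-1])
m=cv2.inRange(cv2.cvtColor(t,cv2.COLOR_RGB2HSV),(2,120,40),(14,255,140))[150:240,60:210]
cs=cv2.findContours(m,0,2)[0]; c=max(cs,key=cv2.contourArea); M=cv2.moments(c);u,v=M['m10']/M['m00']+60,M['m01']/M['m00']+150
print(cv2.contourArea(c),u,v,'grip',onz('top',u,v,.212), 'expected px',proj('top',[.4748,.369,.208]))
E
```

```text
204.0 164.28022875816993 232.51797385620915 grip [0.38042189 0.24270468 0.212     ] expected px (np.float64(118.27420106922602), np.float64(203.82409493673688))
```

View pics/c33.png

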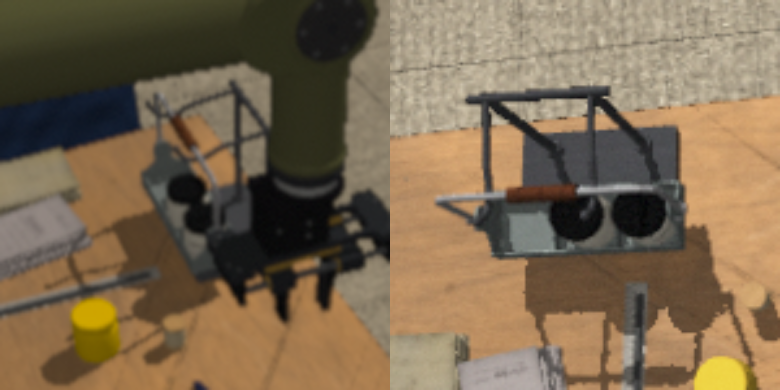

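View pics/t7.png

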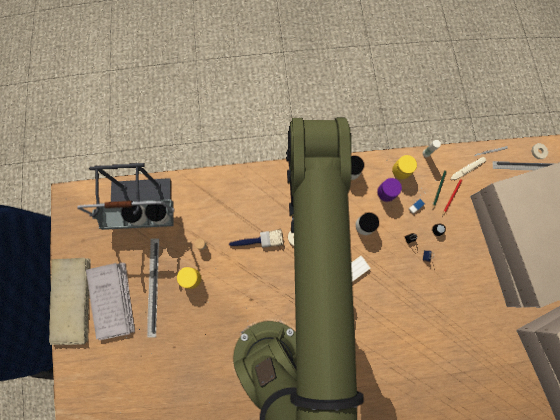

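```bash
python3 - <<'E'
from h import *
print(telemetry.get_obs()['time_s'],telemetry.get_obs()['joint_velocities'].round(2)); print(sign_off())
E
```

```text
63.15 [-0.04 -0.05  0.27 -0.07  0.12 -0.01  0.17]
the job is handed in; nothing more can be done
None
```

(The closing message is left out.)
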